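Pack the backup drives and park their case

ROBOT

A 6-joint arm with a two-finger parallel gripper is mounted at the origin on the work surface. World frame = base frame: x ahead of the robot, y to its left, z up, the work surface at z = 0. Lengths are in m, angles in rad, forces in N, time in s.
With the tool pointing down it reaches from about 0.375 to 0.975 m from the base axis. Payload 3.8 kg.
Tool frame: the origin (TCP) lies midway between the tips of the shut fingers; the grasp point (between the pads) lies 19 mm behind it; z points along the fingers, y is the direction in which the jaws open and shut (so a half turn about z gives the same grasp; the last joint's range is limited). The gripper opens to 85 mm and grips with 20 to 120 N. Pads are 22 mm wide; open, the fingers measure 114 mm over their backs; the gripper's body (76 mm by 85 mm) begins 54 mm behind the grasp point. The pads swing forward as they close: fully open they stand 13 mm farther back than shut.
Start: joints at [1.092, 0.264, 1.604, -0, 1.274, -0.037], TCP at [0.289, 0.61, 0.231] pointing down, gripper open.
Joint ranges: [-2.63, 2.63], [-0.94, 2.18], [0.31, 2.57], [-1.31, 4.45], [0, 2.66], [-2.55, 2.55]. Speed limits (rad/s): [2.57, 2.57, 3.14, 3.14, 3.14, 3.14].

INTERFACE

Orientations are given as a rotation vector (axis times angle).
In Python, from workcell import bot gives the robot as it stands.
- The arm moves only by the shell command python3 -m inch 'ROWS' [FORCE]. ROWS is JSON, a list of rows, each an object of numbers: "dx", "dy", "dz": the shift along the tool's x, y, z in m; "ax", "ay", "az": the turn, a rotation vector about the tool's x, y, z in degrees; "fingers": the opening, from -1 (shut) to 1 (fully open). A call has 1 to 20 rows; each row is the pose to reach, as a shift and turn from the pose measured when the call began, along the tool's axes at that moment; what a row does not reach only later rows make up. A row lasts 1/8 s, in which the tool goes at most 62.5 mm and 10.7 degrees, less where a joint would pass 70% of its speed; a pose out of reach is approached as far as the arm can. A call with a gripper value outside its range is refused whole. The fingers move at their own pace and stop on an object; FORCE is the grip in N (left out, the last holds). Time passes only in rows, so rows that repeat a pose let the fingers close. It gives the time, the measured TCP pose, the force and the opening at its end, in the units of the state.
- bot.read_state(): the state, without advancing time (a new reading comes with each control period).
- bot.read_camera(name): name is "side" or "top" or "wrist"; returns (picture, depth): 384x512x3 uint8, blue, green, red; 384x512 float32, m along the optical axis (not along the pixel's ray), 0 where there is no reading.
- bot.get_calibration(name): a dict with "intrinsics" (3x3 intrinsics, pixels), "distortion" ([k1, k2, p1, p2, k3] as OpenCV has them; the pictures are not rectified), "view" (4x4, takes a point from world to camera coordinates). Camera axes: x right, y down, z forward; pixel columns grow to the right and rows downward; lengths in m; the calibration is good to about 2 mm. A picture is of the moment at which its call begins: read the wrist's pose just before it. get_calibration takes no time and is no camera call; for the wrist camera it gives the pose at the moment of the call.
- bot.finish_job(): hands the job in, once; it reports no verdict.
Trained networks look in the newest picture that a camera, given by its name, has taken for a name from the list of things; names that differ only in an ending like _2 or _b are one class to them, and where a whole thing is asked for, a point or a joint stands for the part that bears it (a point fixed in the world has none). Each returns a list of dicts, best first, with "p" (0 to 1); they miss things now and then, are a little off and sometimes report something else, mostly with a low value. They report only what shows in the picture. A call takes as long as a camera call. They do not tell look-alikes from the thing itself.
- bot.masks_of(camera, thing): "region" (384x512 bool, what is visible of it) and "box" ([left, top, right, bottom] in pixels, round what is visible of it).
The state is a dict: "time": time; "q": joint angles; "joint_vel": joint speeds; "joint_torque": joint torques, N m; "tool_pos": TCP position; "tcp_rot": TCP orientation; "wrist_force": force on the tool from outside, world axes, zero at the start; "torque": the same for the moment, N m; "width": opening from 0.0 (shut) to 1.0 (fully open).
Only numpy, scipy, OpenCV 4.12 (cv2) and the standard library are available. Lean on these libraries where they do the work, as an engineer would, in place of code of your own. Each camera call takes 0.05 s, during which the arm holds its last target. There are 200 camera calls.

TASK

Lever the blue lid of the aluminium drive case open with the blade of the screwdriver, put every black drive that stands on the shelf into the case, shut the lid, and lay the screwdriver back on the grey mat. Then slide the closed case along the shelf, never lifting it, under the wooden riser until it is fully home against the riser's end panel; leave the dock and the bumper case where they are.

Things in the scene. Friction and masses are not known exactly. Their poses are not given: they have to be found in the camera images.
- case_mid (a point): Centre of the loose aluminium drive case (0.45 kg), 140 (x) x 226 (y) x 78 mm high without lid; point 39 mm above its underside, z up. Walls 5 mm, floor 4 mm, one undivided space inside (130 x 216 mm, 74 mm deep). Lid hinge along its +x rim, pry notch in the middle of its -x wall (facing the robot), orange handle on its +y end.
- case_handle (a point): Grip point of the orange handle: a bar 14 mm wide (case x), 75 mm long along case y straight out from the +y end wall, 28 mm high, from 31 to 59 mm above the shelf, free below. This point lies 45 mm out from the end wall, 45 mm above the shelf, in the bar's middle. Axes as case_mid.
- case_notch (a point): Centre of the pry notch, on the outer face of the -x wall: an opening through the wall 60 mm wide (along y) and 12 mm high, from 66 mm above the shelf up to the lid's underside at 78 mm (orange strip just below it). A blade goes in level along case +x under the lid. Axes as case_mid.
- case_hinge (a point): Middle of the lid's hinge line (along case y), at the top of the +x wall, 78 mm above the shelf, 140 mm from the notch wall. Axes as case_mid.
- lid (a joint): Blue lid, flat plate 140 x 226 x 5 mm, flush with the case walls all round (nothing to hold on when shut), 80 g. 0 = shut, grows as its robot-side edge rises and swings away from the robot; stop at 2.0 rad. Stiff hinge (about 0.07 N m): it stays at any angle, and must be pushed both open and shut.
- driver_mid (a point): Screwdriver, 150 mm long: red rectangular handle 80 mm long x 22 wide x 24 mm high, this point in its centre; flat steel blade 70 mm long, 12 mm wide, 3 mm thick at the handle's mid-height, running out along the tool's +x, its tip 110 mm from this point. z is up as it lies flat. 70 g, balanced about 5 mm ahead of the handle's centre.
- mat: Grey silicone tool mat fixed to the shelf, 200 mm (its x) x 110 mm (its y), 4 mm thick; origin at the centre of its underside. The screwdriver starts on it and goes back anywhere on it, lying flat.
- drive0_mid (a point): Black external drive standing upright on the shelf, 105 mm long (its x), 28 mm thick (its y), 62 mm high (z), 140 g; this point is its centre, 31 mm above what it stands on. Two or three of the drives are present.
- drive1_mid (a point): Black external drive standing upright on the shelf, 105 mm long (its x), 28 mm thick (its y), 62 mm high (z), 140 g; this point is its centre, 31 mm above what it stands on. Two or three of the drives are present.
- drive2_mid (a point): Black external drive standing upright on the shelf, 105 mm long (its x), 28 mm thick (its y), 62 mm high (z), 140 g; this point is its centre, 31 mm above what it stands on. Two or three of the drives are present.
- riser_home (a point): Where case_mid is when the case is fully home: mid-lane, the case's -y end touching the end panel. Axes are the riser's and then parallel to the case's: the lane runs along y, entered from +y moving to -y. End panel face 113 mm to -y of this point, mouth 77 mm to +y of it: the home case sticks out 36 mm, plus its handle.
- riser: Wooden riser, a low bridge fixed on the shelf, 202 mm deep along its y, 202 mm wide over its walls (x); two side walls 15 mm thick leave a lane 172 mm wide, underside of its top 100 mm above the shelf, top at 115 mm (small router on it), closed by an end panel at -y, open at its +y mouth. Origin on the shelf, mid-lane, 95 mm from mouth and from end panel face.
- dock: Bystander: brushed aluminium drive dock 110 x 140 x 50 mm, loose; origin under its centre. Leave it alone.
- bumper: Bystander: grey silicone bumper case, a flat tray 90 x 140 x 22 mm, loose; origin under its centre. Leave it alone.
Mind the look-alikes: they are no part of the job. What is shaped like the part that bears drive0_mid but orange is not meant. What is shaped like the part that bears drive1_mid but purple or red is not meant.

How it is judged:
On the way, in this order (a step that is already met when the one before it is completed fails the run):
1. the screwdriver holds the lid prised open (0.15 to 0.6 rad), the fingers not touching the lid (value of joint lid between 0.15 and 0.6 rad and contact force between driver and lid above 0.15 N and contact force between the fingers and lid below 0.2 N), for 0.1 s.
2. every drive present is in the case, the lid open (x of drive0_mid in the frame of case_mid between -0.066 and 0.066 m and y of drive0_mid in the frame of case_mid between -0.108 and 0.108 m and z of drive0_mid in the frame of case_mid between -0.04 and 0.015 m and x of drive1_mid in the frame of case_mid between -0.066 and 0.066 m and y of drive1_mid in the frame of case_mid between -0.108 and 0.108 m and z of drive1_mid in the frame of case_mid between -0.04 and 0.015 m and x of drive2_mid in the frame of case_mid between -0.066 and 0.066 m and y of drive2_mid in the frame of case_mid between -0.108 and 0.108 m and z of drive2_mid in the frame of case_mid between -0.04 and 0.015 m and value of joint lid above 0.4 rad), for 0.2 s.
3. the lid is shut over the drives, the case still out in the open (x of drive0_mid in the frame of case_mid between -0.066 and 0.066 m and y of drive0_mid in the frame of case_mid between -0.108 and 0.108 m and z of drive0_mid in the frame of case_mid between -0.04 and 0.015 m and x of drive1_mid in the frame of case_mid between -0.066 and 0.066 m and y of drive1_mid in the frame of case_mid between -0.108 and 0.108 m and z of drive1_mid in the frame of case_mid between -0.04 and 0.015 m and x of drive2_mid in the frame of case_mid between -0.066 and 0.066 m and y of drive2_mid in the frame of case_mid between -0.108 and 0.108 m and z of drive2_mid in the frame of case_mid between -0.04 and 0.015 m and value of joint lid below 0.06 rad and y of case_mid in the frame of riser_home above 0.12 m), for 0.2 s.
At the end, for the whole second after the job is handed in: Every drive present is inside the case, lid shut (under 0.06 rad), the case flat on the shelf under the riser with its end within 12 mm of the end panel, within 30 mm of the home point and straight within 0.17 rad, at rest; the screwdriver lies flat with its handle's centre over the mat, at rest (x of drive0_mid in the frame of case_mid between -0.066 and 0.066 m and y of drive0_mid in the frame of case_mid between -0.108 and 0.108 m and z of drive0_mid in the frame of case_mid between -0.04 and 0.015 m and x of drive1_mid in the frame of case_mid between -0.066 and 0.066 m and y of drive1_mid in the frame of case_mid between -0.108 and 0.108 m and z of drive1_mid in the frame of case_mid between -0.04 and 0.015 m and x of drive2_mid in the frame of case_mid between -0.066 and 0.066 m and y of drive2_mid in the frame of case_mid between -0.108 and 0.108 m and z of drive2_mid in the frame of case_mid between -0.04 and 0.015 m and x of driver_mid in the frame of mat between -0.1 and 0.1 m and y of driver_mid in the frame of mat between -0.055 and 0.055 m and height (world z) of driver_mid below 0.03 m and y of case_mid in the frame of riser_home below 0.012 m and horizontal distance between case_mid and riser_home below 0.03 m and angle between the x axis of case_mid and the x axis of riser_home, either way round below 0.17 rad and height (world z) of case_mid below 0.045 m and value of joint lid below 0.06 rad and linear speed of drivecase below 0.01 m/s and linear speed of driver below 0.02 m/s); the robot touches nothing.
It fails at once if the case is lifted off the shelf (more than 15 mm) or tipped (more than 0.2 rad) (height (world z) of case_mid above 0.054 m or angle between case_mid's own z axis and vertical above 0.2 rad).
It fails at once if the dock or the bumper case is moved more than 20 mm (distance of any of dock, bumper from where it was at the start of the episode above 0.02 m).
Of drive0, drive1, drive2 only 2 to 3 are there at a start; the rules pass over those that are not, and their reading is None.
At some moment in a run one of driver, drivecase may be knocked a few centimetres aside while the robot is not near it.
It also fails if it takes over 210 s, if anything falls off the work surface, if the arm or the gripper's body presses on something with over 40 N, if the wrist force passes 120 N, or if a joint passes its speed limit or range.

## Working session

There is one attempt and no reset: what is moved stays moved. The work goes in short steps, Python scripts to look and compute and a shell command to move; the robot and the scene stay as the last step left them, time stands still between calls to the robot, and variables do not carry over. Pictures are saved under pics/ and viewed, about 12 in all and at most 16, crops included, and the job is handed in when it is done.

```bash
ls; mkdir -p pics
python3 - <<'E'
from workcell import bot
import cv2,numpy as np
s=bot.read_state();print({k:np.round(v,3).tolist() for k,v in s.items()})
for c in('top','side'):
    p,d=bot.read_camera(c);cv2.imwrite(f'pics/{c}0.png',p)
    k=bot.get_calibration(c);print(c,np.round(k['intrinsics'],1).tolist(),np.round(k['distortion'],3),np.round(k['view'],3).tolist())
E
```

```text
pics
{'time': 0.0, 'q': [1.092, 0.265, 1.605, -0.0, 1.274, -0.037], 'joint_vel': [0.0, 0.001, -0.002, -0.001, -0.002, -0.002], 'joint_torque': [0.0, -51.511, -36.732, -0.0, 0.013, -0.0], 'tool_pos': [0.288, 0.61, 0.23], 'tcp_rot': [-0.688, -3.065, 0.003], 'wrist_force': [-0.61, -0.475, -0.58], 'torque': [-0.012, 0.008, 0.071], 'width': 1.002}
top [[452.4, 0.0, 264.3], [0.0, 452.4, 195.1], [0.0, 0.0, 1.0]] [-0.166  0.     0.     0.     0.   ] [[0.028, -1.0, 0.007, 0.102], [-0.996, -0.029, -0.082, 0.556], [0.082, -0.004, -0.997, 1.499], [0.0, 0.0, 0.0, 1.0]]
side [[409.9, 0.0, 257.6], [0.0, 409.9, 193.6], [0.0, 0.0, 1.0]] [-0.041  0.     0.     0.     0.   ] [[0.767, -0.641, 0.011, -0.327], [-0.441, -0.54, -0.717, 0.353], [0.466, 0.545, -0.697, 0.898], [0.0, 0.0, 0.0, 1.0]]
```

View pics/top0.png

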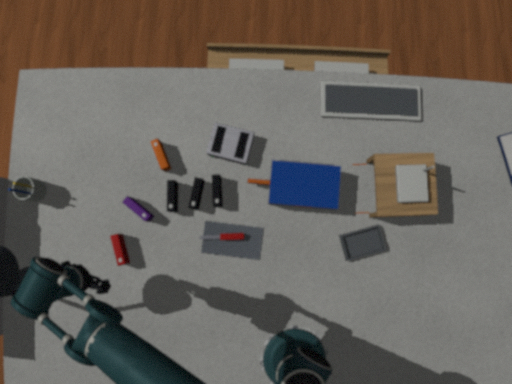

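View pics/side0.png

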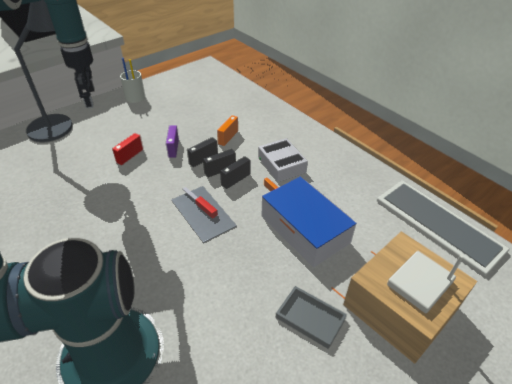

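The top view shows three black drives at (172,196), (197,193) and (217,190). Their look-alikes are orange (160,155), purple (138,209) and red (120,249). The driver is at (232,237), the case at (305,185) and the riser at (405,187), with the bumper and dock beside them. Next I'll measure them.

```bash
cat > h.py <<'E'
from workcell import bot
import cv2,numpy as np
from scipy.spatial.transform import Rotation as R
def cloud(c,d,cal):
    K,D,V=(np.array(cal[k]) for k in('intrinsics','distortion','view'))
    v,u=np.mgrid[0:384,0:512]
    n=cv2.undistortPoints(np.stack([u,v],-1).reshape(-1,1,2).astype(np.float64),K,D).reshape(384,512,2)
    P=np.concatenate([n*d[...,None],d[...,None]],-1)
    return (P-V[:3,3])@V[:3,:3]      # world
def shot(c,png=None,box=None,zoom=1):
    cal=bot.get_calibration(c);p,d=bot.read_camera(c)
    if png:
        q=p if box is None else p[box[1]:box[3],box[0]:box[2]]
        cv2.imwrite(f'pics/{png}.png',cv2.resize(q,None,fx=zoom,fy=zoom,interpolation=cv2.INTER_CUBIC))
    return p,d,cloud(c,d,cal)
def rect(P,z0,z1):
    P=P[(P[:,2]>z0)&(P[:,2]<z1)]
    if len(P)<6:return None
    (cx,cy),(w,h),a=cv2.minAreaRect((P[:,:2]*1000).astype(np.float32))
    if w<h: w,h,a=h,w,a+90
    return dict(n=len(P),c=(round(cx),round(cy)),size=(round(w),round(h)),longdeg=round((a+90)%180-90,1),z=np.round(np.percentile(P[:,2],[5,50,95])*1000).tolist(),med=np.round(np.median(P,0)*1000).tolist())
def pose():
    s=bot.read_state();Rm=R.from_rotvec(s['tcp_rot']).as_matrix()
    return np.array(s['tool_pos']),Rm,s
def to(target,Rt=None):
    """shift (tool axes,mm) and turn (deg rotvec, tool axes) to world pose"""
    p,Rm,s=pose()
    sh=Rm.T@(np.array(target)-p)*1000
    a=None if Rt is None else R.from_matrix(Rm.T@Rt).as_rotvec(degrees=True)
    print('shift mm',np.round(sh,1),'turn',None if a is None else np.round(a,2),'t',round(s['time'],2),'w',round(s['width'],3))
def down(yawdeg):
    """tool z down, tool y (jaw axis) at yawdeg from world x"""
    t=np.deg2rad(yawdeg);y=np.array([np.cos(t),np.sin(t),0]);z=np.array([0,0,-1.]);return np.stack([np.cross(y,z),y,z],1)
E
python3 - <<'E'
from h import *
p,d,W=shot('top','topz',(110,130,450,270),2.35)
cv2.imwrite('pics/topz2.png',cv2.resize(p[160:270,150:350],None,fx=4,fy=4,interpolation=cv2.INTER_CUBIC))
for t,z0,z1 in(('drive0_mid',.05,.075),('case_mid',.07,.1),('case_handle',.04,.07),('driver_mid',.006,.06),('mat',.001,.008),('riser',.105,.125),('dock',.03,.06),('bumper',.01,.03)):
    for m in bot.masks_of('top',t):
        if m['p']>.2: 
            P=W[m['region']];print(t,round(m['p'],2),[int(x) for x in m['box']],rect(P,z0,z1))
# colour-based
hsv=cv2.cvtColor(p,cv2.COLOR_BGR2HSV)
red=((hsv[...,0]<8)|(hsv[...,0]>172))&(hsv[...,1]>150)&(hsv[...,2]>60)
red[:, :200]=0; red[:,260:]=0
print('redhandle',rect(W[red],.006,.06))
blue=(hsv[...,0]>100)&(hsv[...,0]<130)&(hsv[...,1]>150)
blue[:, :250]=0;print('lid',rect(W[blue],.07,.1))
dr=(hsv[...,2]<45)
print([rect(W[slice(170,215),a:b].reshape(-1,3),.05,.075) for a,b in((162,184),(185,207),(208,226))])
p2,d2,W2=shot('side')
for t,z0,z1 in(('riser',.105,.125),('driver_mid',.006,.06),('case_mid',.07,.1),('drive0_mid',.05,.075)):
    for m in bot.masks_of('side',t):
        if m['p']>.2:print('side',t,round(m['p'],2),[int(x) for x in m['box']],rect(W2[m['region']],z0,z1))
E
```

```text
drive0_mid 0.76 [212, 175, 224, 206] {'n': 273, 'c': (561, 276), 'size': (103, 28), 'longdeg': 4.6, 'z': [54.0, 60.0, 66.0], 'med': [562.0, 275.0, 60.0]}
drive0_mid 0.57 [149, 136, 172, 175] {'n': 265, 'c': (680, 472), 'size': (107, 29), 'longdeg': 25.4, 'z': [53.0, 61.0, 67.0], 'med': [680.0, 471.0, 61.0]}
case_mid 0.83 [250, 160, 342, 211] {'n': 2995, 'c': (589, -12), 'size': (224, 145), 'longdeg': 86.8, 'z': [76.0, 82.0, 87.0], 'med': [588.0, -11.0, 82.0]}
case_mid 0.52 [339, 223, 387, 258] None
case_handle 0.71 [247, 163, 342, 215] {'n': 158, 'c': (543, 35), 'size': (298, 96), 'longdeg': 60.1, 'z': [44.0, 58.0, 66.0], 'med': [591.0, 120.0, 58.0]}
driver_mid 0.63 [201, 234, 247, 240] {'n': 176, 'c': (412, 259), 'size': (135, 20), 'longdeg': -88.6, 'z': [12.0, 25.0, 33.0], 'med': [410.0, 251.0, 25.0]}
mat 0.63 [199, 220, 259, 257] {'n': 1017, 'c': (400, 223), 'size': (201, 109), 'longdeg': 84.9, 'z': [1.0, 4.0, 7.0], 'med': [392.0, 216.0, 4.0]}
riser 0.58 [366, 151, 436, 219] {'n': 2536, 'c': (597, -339), 'size': (202, 202), 'longdeg': -87.0, 'z': [109.0, 114.0, 119.0], 'med': [591
[... 1223 characters left out ...]
0.0, -343.0, 115.0]}
side riser 0.69 [276, 285, 345, 347] None
side case_mid 0.96 [264, 181, 354, 266] {'n': 3462, 'c': (589, -14), 'size': (231, 147), 'longdeg': 86.6, 'z': [78.0, 84.0, 86.0], 'med': [582.0, -27.0, 84.0]}
side drive0_mid 0.76 [219, 156, 252, 188] {'n': 284, 'c': (564, 274), 'size': (107, 33), 'longdeg': 5.0, 'z': [51.0, 62.0, 65.0], 'med': [558.0, 269.0, 62.0]}
side drive0_mid 0.7 [202, 146, 240, 175] {'n': 253, 'c': (551, 341), 'size': (106, 30), 'longdeg': -10.3, 'z': [51.0, 62.0, 65.0], 'med': [549.0, 337.0, 62.0]}
side drive0_mid 0.6 [215, 114, 240, 147] {'n': 202, 'c': (679, 471), 'size': (107, 32), 'longdeg': 25.0, 'z': [52.0, 62.0, 66.0], 'med': [675.0, 465.0, 62.0]}
```

View pics/topz2.png

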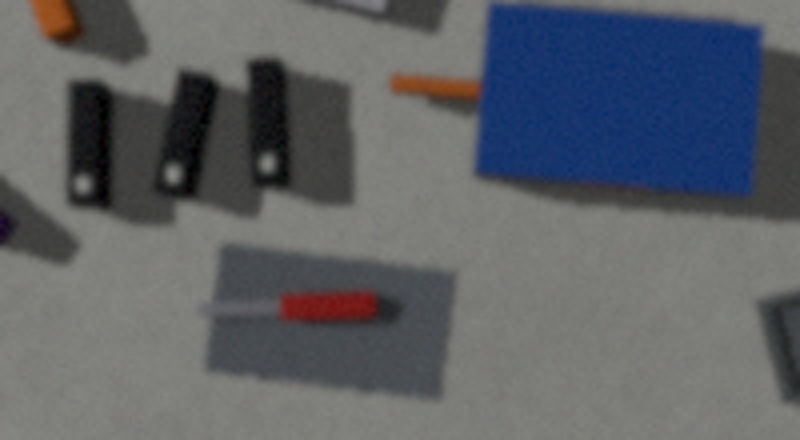

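Targets held against the pictures:
- **Drives:** the three black ones, at world (540,426), (550,346) and (561,276) mm. The orange, purple and red ones are not meant.
- **Driver:** handle centre (413,221), blade towards +y.
- **Case:** centre (589,-13), yaw -3.3°.
- **Riser:** yaw about +3.2°, home at about (596,-316).

The crop agrees with this. The driver comes first.

Run:
```python
from h import *
p,Rm,s=pose();print(np.round(Rm,3).tolist())
to([.4125,.231,.10],down(2)); to([.4125,.231,.10],down(182))
```

```text
[[-0.904, 0.428, 0.0], [0.428, 0.904, 0.0], [-0.0, 0.0, -1.0]]
shift mm [-274.1 -289.8  131.3] turn [ 0.   -0.   62.69] t 0.8 w 1.0
shift mm [-274.1 -289.8  131.3] turn [   0.      0.   -117.31] t 0.8 w 1.0
```

```bash
python3 -m inch '[{"dx":-0.137,"dy":-0.145,"dz":0.06,"az":31,"fingers":1},{"dx":-0.137,"dy":-0.145,"dz":0.06,"az":31},{"dx":-0.137,"dy":-0.145,"dz":0.06,"az":31},{"dx":-0.274,"dy":-0.290,"dz":0.131,"az":62.7},{"dx":-0.274,"dy":-0.290,"dz":0.131,"az":62.7},{"dx":-0.274,"dy":-0.290,"dz":0.131,"az":62.7},{"dx":-0.274,"dy":-0.290,"dz":0.131,"az":62.7},{"dx":-0.274,"dy":-0.290,"dz":0.131,"az":62.7},{"dx":-0.274,"dy":-0.290,"dz":0.131,"az":62.7},{"dx":-0.274,"dy":-0.290,"dz":0.131,"az":62.7},{"dx":-0.274,"dy":-0.290,"dz":0.131,"az":62.7}]'
python3 - <<'E'
from h import *
to([.4125,.231,.007],down(2)); print(np.round(pose()[2]['q'],2))
p,d,W=shot('wrist','w1')
P=W.reshape(-1,3);hsv=cv2.cvtColor(p,cv2.COLOR_BGR2HSV).reshape(-1,3)
m=((hsv[:,0]<8)|(hsv[:,0]>172))&(hsv[:,1]>120)&(hsv[:,2]>50)&(abs(P[:,0]-.41)<.1)&(abs(P[:,1]-.23)<.12)
print(rect(P[m],.015,.05))
E
```

```text
shift mm [-274.1 -289.8  224.3] turn [ 0.   -0.   62.69] t 0.8 w 1.0
[ 1.09  0.26  1.6  -0.    1.27 -0.04]
Noneinvalid input at $[0]: expected keys dx, dy, dz, ax, ay, az, fingers
```

View pics/w1.png

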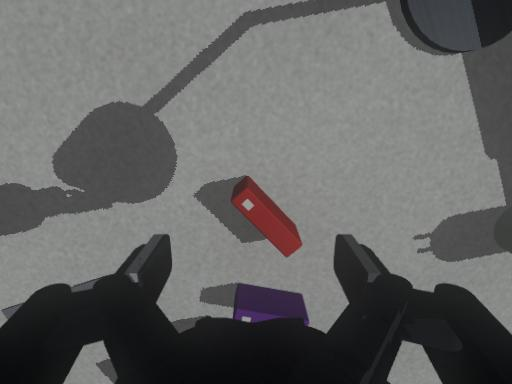

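The move was refused because every key must be present in each row. The wrist picture therefore still shows the start pose, with the red (265,215) and purple (270,300) look-alikes.

```bash
python3 -m inch '[{"dx":-0.137,"dy":-0.145,"dz":0.06,"ax":0,"ay":0,"az":31,"fingers":1},{"dx":-0.137,"dy":-0.145,"dz":0.06,"ax":0,"ay":0,"az":31,"fingers":1},{"dx":-0.137,"dy":-0.145,"dz":0.06,"ax":0,"ay":0,"az":31,"fingers":1},{"dx":-0.274,"dy":-0.290,"dz":0.131,"ax":0,"ay":0,"az":62.7,"fingers":1},{"dx":-0.274,"dy":-0.290,"dz":0.131,"ax":0,"ay":0,"az":62.7,"fingers":1},{"dx":-0.274,"dy":-0.290,"dz":0.131,"ax":0,"ay":0,"az":62.7,"fingers":1},{"dx":-0.274,"dy":-0.290,"dz":0.131,"ax":0,"ay":0,"az":62.7,"fingers":1},{"dx":-0.274,"dy":-0.290,"dz":0.131,"ax":0,"ay":0,"az":62.7,"fingers":1},{"dx":-0.274,"dy":-0.290,"dz":0.131,"ax":0,"ay":0,"az":62.7,"fingers":1},{"dx":-0.274,"dy":-0.290,"dz":0.131,"ax":0,"ay":0,"az":62.7,"fingers":1}]'
python3 - <<'E'
from h import *
to([.4125,.231,.007],down(2)); print(np.round(pose()[2]['q'],2))
p,d,W=shot('wrist','w1')
P=W.reshape(-1,3);hsv=cv2.cvtColor(p,cv2.COLOR_BGR2HSV).reshape(-1,3)
m=((hsv[:,0]<8)|(hsv[:,0]>172))&(hsv[:,1]>120)&(hsv[:,2]>50)&(abs(P[:,0]-.41)<.1)&(abs(P[:,1]-.23)<.12)
print(rect(P[m],.015,.05))
E
```

```text
time: 2.1
tool_pos: [0.4127, 0.2323, 0.1011]
tcp_rot: [2.181, 2.261, 0.003]
wrist_force: [-0.8, 0.7, -0.4]
width: 0.998
shift mm [-1.4 -0.4 94.1] turn [ 0.08 -0.06  0.07] t 2.1 w 0.998
[0.46 0.   2.15 0.   0.98 0.42]
{'n': 2307, 'c': (415, 222), 'size': (79, 21), 'longdeg': -86.0, 'z': [25.0, 27.0, 28.0], 'med': [415.0, 227.0, 27.0]}
```

```bash
python3 -m inch '[{"dx":0,"dy":0.001,"dz":0.05,"ax":0,"ay":0,"az":-2,"fingers":1},{"dx":0,"dy":0.001,"dz":0.093,"ax":0,"ay":0,"az":-2,"fingers":1},{"dx":0,"dy":0.001,"dz":0.094,"ax":0,"ay":0,"az":-2,"fingers":1},{"dx":0,"dy":0.001,"dz":0.094,"ax":0,"ay":0,"az":-2,"fingers":1},{"dx":0,"dy":0.001,"dz":0.094,"ax":0,"ay":0,"az":-2,"fingers":-1},{"dx":0,"dy":0.001,"dz":0.094,"ax":0,"ay":0,"az":-2,"fingers":-1},{"dx":0,"dy":0.001,"dz":0.094,"ax":0,"ay":0,"az":-2,"fingers":-1},{"dx":0,"dy":0.001,"dz":0.094,"ax":0,"ay":0,"az":-2,"fingers":-1},{"dx":0,"dy":0.001,"dz":0.094,"ax":0,"ay":0,"az":-2,"fingers":-1},{"dx":0,"dy":0.001,"dz":0.094,"ax":0,"ay":0,"az":-2,"fingers":-1},{"dx":0,"dy":0.001,"dz":0.094,"ax":0,"ay":0,"az":-2,"fingers":-1},{"dx":0,"dy":0.001,"dz":0.094,"ax":0,"ay":0,"az":-2,"fingers":-1}]' 80
python3 -m inch '[{"dx":0,"dy":0,"dz":-0.05,"ax":0,"ay":0,"az":0,"fingers":-1},{"dx":0,"dy":0,"dz":-0.10,"ax":0,"ay":0,"az":0,"fingers":-1},{"dx":0,"dy":0,"dz":-0.14,"ax":0,"ay":0,"az":0,"fingers":-1},{"dx":0,"dy":0,"dz":-0.14,"ax":0,"ay":0,"az":0,"fingers":-1}]'
python3 - <<'E'
from h import *
c=np.array([.589,-.013]);a=np.deg2rad(-3.3);X=np.array([np.cos(a),np.sin(a)]);
g=c-X*(.07+.10+.03)   # grasp point: tip 30 mm short of wall
print(g); to([*g,.063+.05],down(-93.3)); print(np.round(pose()[2]['q'],2))
p,d,W=shot('top');P=W.reshape(-1,3)
m=(P[:,2]>.075)&(abs(P[:,0]-.589)<.11)&(abs(P[:,1]+.013)<.16)&(P[:,2]<.092);print(rect(P[m],.07,.1))
E
```

```text
time: 3.65
tool_pos: [0.4146, 0.2327, 0.008]
tcp_rot: [2.14, 2.298, 0.005]
wrist_force: [-1.1, -0.4, 6.0]
width: 0.24
time: 4.15
tool_pos: [0.4169, 0.2338, 0.1518]
tcp_rot: [2.139, 2.296, 0.016]
wrist_force: [0.7, -0.0, -0.8]
width: 0.236
[ 0.38933164 -0.00148719]
shift mm [-232.9  -44.6   37.3] turn [ 0.22 -0.68 97.37] t 4.15 w 0.236
[ 0.46 -0.05  2.11  0.    1.08  0.39]
{'n': 2958, 'c': (589, -12), 'size': (224, 144), 'longdeg': 86.7, 'z': [77.0, 82.0, 87.0], 'med': [588.0, -11.0, 82.0]}
```

```bash
python3 -m inch '[{"dx":-0.06,"dy":-0.010,"dz":0.0,"ax":0,"ay":0,"az":10,"fingers":-1},{"dx":-0.1,"dy":-0.02,"dz":0.0,"ax":0,"ay":0,"az":20,"fingers":-1},{"dx":-0.13,"dy":-0.025,"dz":0.0,"ax":0,"ay":0,"az":30,"fingers":-1},{"dx":-0.16,"dy":-0.03,"dz":0.0,"ax":0,"ay":0,"az":40,"fingers":-1},{"dx":-0.19,"dy":-0.04,"dz":0.0,"ax":0,"ay":0,"az":50,"fingers":-1},{"dx":-0.22,"dy":-0.044,"dz":0.0,"ax":0,"ay":0,"az":60,"fingers":-1},{"dx":-0.233,"dy":-0.045,"dz":0.0,"ax":0,"ay":0,"az":70,"fingers":-1},{"dx":-0.233,"dy":-0.045,"dz":0.01,"ax":0,"ay":0,"az":80,"fingers":-1},{"dx":-0.233,"dy":-0.045,"dz":0.02,"ax":0,"ay":0,"az":90,"fingers":-1},{"dx":-0.233,"dy":-0.045,"dz":0.037,"ax":0,"ay":0,"az":97.4,"fingers":-1},{"dx":-0.233,"dy":-0.045,"dz":0.037,"ax":0,"ay":0,"az":97.4,"fingers":-1},{"dx":-0.233,"dy":-0.045,"dz":0.037,"ax":0,"ay":0,"az":97.4,"fingers":-1}]'
python3 - <<'E'
from h import *
to([.3893,-.0015,.063],down(-93.3)); print(np.round(pose()[2]['q'],2))
p,d,W=shot('side','s1',(200,150,360,270),4)
cv2.imwrite('pics/s1.png',cv2.resize(p[150:300,150:350],None,fx=4,fy=4,interpolation=cv2.INTER_CUBIC))
p,d,W=shot('wrist','w2');hsv=cv2.cvtColor(p,cv2.COLOR_BGR2HSV)
P=W.reshape(-1,3);h=hsv.reshape(-1,3)
t,Rm,_=pose()
Q=(P-t)@Rm   # tool frame
red=((h[:,0]<8)|(h[:,0]>172))&(h[:,1]>120)
print('red z',rect(P[red],0.08,.2))
bl=(h[:,0]>100)&(h[:,0]<130)&(h[:,1]>150)
print('lid near edge',P[bl].min(0) if bl.any() else None)
b=(Q[:,0]>.035)&(Q[:,0]<.12)&(abs(Q[:,1])<.025)&(Q[:,2]<.03)&(Q[:,2]>-.04)
print('blade',rect(P[b],.05,.2),np.round(np.percentile(Q[b],[1,50,99],axis=0)*1000,1))
E
```

```text
time: 5.7
tool_pos: [0.3863, -0.0025, 0.1107]
tcp_rot: [-3.137, 0.088, -0.006]
wrist_force: [-0.2, -0.5, -0.5]
width: 0.236
shift mm [ 2.8 -1.  47.7] turn [-0.2  -0.2   0.09] t 5.7 w 0.236
[-0.07 -0.19  2.31  0.    1.02  1.55]
red z {'n': 4998, 'c': (383, -2), 'size': (70, 22), 'longdeg': -2.7, 'z': [129.0, 130.0, 131.0], 'med': [388.0, -2.0, 130.0]}
lid near edge None
blade {'n': 3712, 'c': (455, -7), 'size': (65, 12), 'longdeg': -3.4, 'z': [119.0, 120.0, 121.0], 'med': [458.0, -7.0, 120.0]} [[35.8 -5.5 -9.5]
 [71.   0.4 -8. ]
 [99.7  6.2 -6.5]]
```

View pics/s1.png

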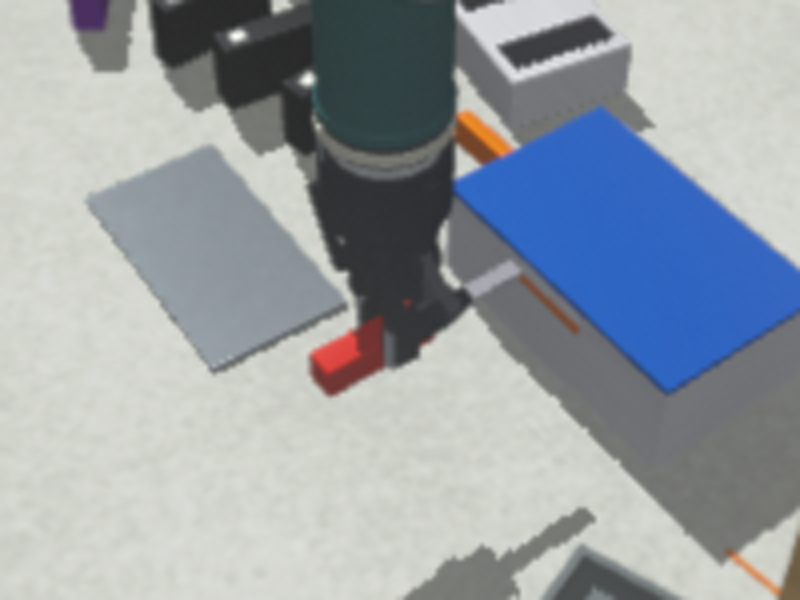

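View pics/w2.png

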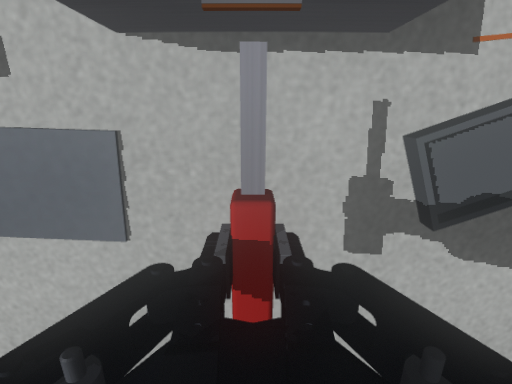

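The side view shows the blade at (495,280) level with the case and above the floor. In the wrist view it lines up with the orange notch strip (strip 202–300, blade 253). I'll lower, insert, then pry.

```bash
python3 -m inch '[{"dx":0.0,"dy":-0.001,"dz":0.047,"ax":0,"ay":0,"az":0,"fingers":-1},{"dx":0.0,"dy":-0.001,"dz":0.047,"ax":0,"ay":0,"az":0,"fingers":-1},{"dx":0.0,"dy":-0.001,"dz":0.047,"ax":0,"ay":0,"az":0,"fingers":-1},{"dx":0.015,"dy":-0.001,"dz":0.047,"ax":0,"ay":0,"az":0,"fingers":-1},{"dx":0.025,"dy":-0.001,"dz":0.047,"ax":0,"ay":0,"az":0,"fingers":-1},{"dx":0.035,"dy":-0.001,"dz":0.047,"ax":0,"ay":0,"az":0,"fingers":-1},{"dx":0.045,"dy":-0.001,"dz":0.047,"ax":0,"ay":0,"az":0,"fingers":-1},{"dx":0.045,"dy":-0.001,"dz":0.047,"ax":0,"ay":0,"az":0,"fingers":-1}]'
python3 - <<'E'
from h import *
p,d,W=shot('top');P=W.reshape(-1,3)
m=(P[:,2]>.075)&(abs(P[:,0]-.60)<.10)&(abs(P[:,1]+.013)<.16)&(P[:,2]<.092);print(rect(P[m],.07,.1))
E
```

```text
time: 6.8
tool_pos: [0.4334, -0.004, 0.065]
tcp_rot: [-3.137, 0.089, -0.009]
wrist_force: [0.3, 0.5, -0.8]
width: 0.236
{'n': 2971, 'c': (583, -12), 'size': (224, 157), 'longdeg': 86.7, 'z': [77.0, 82.0, 87.0], 'med': [588.0, -11.0, 82.0]}
```

```bash
python3 -m inch '[{"dx":0.010,"dy":0,"dz":0.001,"ax":0,"ay":0,"az":0,"fingers":-1},{"dx":0.018,"dy":0,"dz":0.001,"ax":0,"ay":0,"az":0,"fingers":-1},{"dx":0.018,"dy":0,"dz":-0.004,"ax":0,"ay":0,"az":0,"fingers":-1},{"dx":0.018,"dy":0,"dz":-0.010,"ax":0,"ay":0,"az":0,"fingers":-1},{"dx":0.018,"dy":0,"dz":-0.016,"ax":0,"ay":0,"az":0,"fingers":-1},{"dx":0.018,"dy":0,"dz":-0.022,"ax":0,"ay":0,"az":0,"fingers":-1},{"dx":0.018,"dy":0,"dz":-0.028,"ax":0,"ay":0,"az":0,"fingers":-1},{"dx":0.018,"dy":0,"dz":-0.034,"ax":0,"ay":0,"az":0,"fingers":-1},{"dx":0.018,"dy":0,"dz":-0.038,"ax":0,"ay":0,"az":0,"fingers":-1},{"dx":0.018,"dy":0,"dz":-0.040,"ax":0,"ay":0,"az":0,"fingers":-1},{"dx":0.018,"dy":0,"dz":-0.041,"ax":0,"ay":0,"az":0,"fingers":-1},{"dx":0.018,"dy":0,"dz":-0.042,"ax":0,"ay":0,"az":0,"fingers":-1}]'
python3 - <<'E'
from h import *
p,d,W=shot('side','s2',(200,120,400,270),4)
P=W.reshape(-1,3);h=cv2.cvtColor(p,cv2.COLOR_BGR2HSV).reshape(-1,3)
b=(h[:,0]>100)&(h[:,0]<130)&(h[:,1]>150)&(abs(P[:,0]-.6)<.15)&(abs(P[:,1])<.2)&(P[:,2]>.06)
A=np.c_[P[b][:,:2],np.ones(b.sum())];k=np.linalg.lstsq(A,P[b][:,2],rcond=None)[0];print('lid angle',np.arctan(np.hypot(k[0],k[1])),P[b].min(0),P[b].max(0))
p,d,W=shot('wrist')
t,Rm,_=pose();Q=(W.reshape(-1,3)-t)@Rm
b=(Q[:,0]>.04)&(Q[:,0]<.075)&(abs(Q[:,1])<.02)&(Q[:,2]<.02)&(Q[:,2]>-.03)
print('blade',np.polyfit(Q[b][:,0],Q[b][:,2],1),b.sum())
E
```

```text
time: 8.35
tool_pos: [0.4502, -0.0051, 0.1067]
tcp_rot: [-3.137, 0.089, -0.007]
wrist_force: [0.6, -0.5, -0.7]
width: 0.233
lid angle 0.3389491111693778 [ 0.47308291 -0.12963489  0.08157545] [0.66358543 0.09619715 0.25177503]
blade [ 0.00449585 -0.00869935] 1842
```

View pics/s2.png

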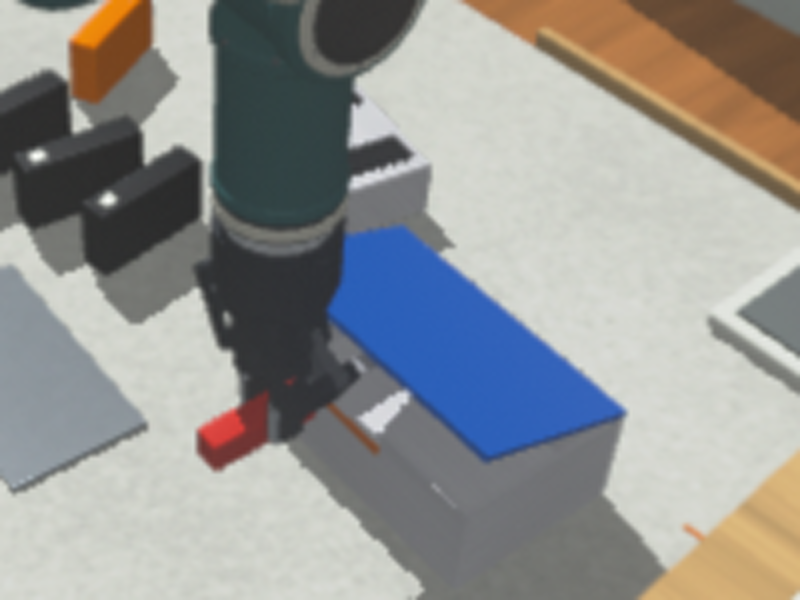

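The lid is prised to 0.34 rad by the blade alone, with the fingers clear of it. I'll sweep it on around the hinge to about 1.75 rad.

```bash
python3 -m inch '[{"dx":0,"dy":0,"dz":-0.002,"ax":0,"ay":0,"az":0,"fingers":-1},{"dx":0.010,"dy":0,"dz":-0.011,"ax":0,"ay":0,"az":0,"fingers":-1},{"dx":0.022,"dy":0,"dz":-0.022,"ax":0,"ay":0,"az":0,"fingers":-1},{"dx":0.033,"dy":0,"dz":-0.034,"ax":0,"ay":0,"az":0,"fingers":-1},{"dx":0.044,"dy":0,"dz":-0.045,"ax":0,"ay":0,"az":0,"fingers":-1},{"dx":0.057,"dy":0,"dz":-0.053,"ax":0,"ay":0,"az":0,"fingers":-1},{"dx":0.071,"dy":0,"dz":-0.061,"ax":0,"ay":0,"az":0,"fingers":-1},{"dx":0.086,"dy":0,"dz":-0.065,"ax":0,"ay":0,"az":0,"fingers":-1},{"dx":0.102,"dy":0,"dz":-0.068,"ax":0,"ay":0,"az":0,"fingers":-1},{"dx":0.116,"dy":0,"dz":-0.068,"ax":0,"ay":0,"az":0,"fingers":-1},{"dx":0.130,"dy":0,"dz":-0.066,"ax":0,"ay":0,"az":0,"fingers":-1},{"dx":0.130,"dy":0,"dz":-0.066,"ax":0,"ay":0,"az":0,"fingers":-1},{"dx":0.130,"dy":0,"dz":-0.066,"ax":0,"ay":0,"az":0,"fingers":-1}]'
python3 -m inch '[{"dx":-0.05,"dy":0,"dz":0,"ax":0,"ay":0,"az":0,"fingers":-1},{"dx":-0.11,"dy":0,"dz":-0.02,"ax":0,"ay":0,"az":0,"fingers":-1},{"dx":-0.15,"dy":0,"dz":-0.02,"ax":0,"ay":0,"az":0,"fingers":-1},{"dx":-0.15,"dy":0,"dz":-0.02,"ax":0,"ay":0,"az":0,"fingers":-1}]'
python3 - <<'E'
from h import *
p,d,W=shot('side','s3',(200,120,400,270),4)
P=W.reshape(-1,3);h=cv2.cvtColor(p,cv2.COLOR_BGR2HSV).reshape(-1,3)
b=(h[:,0]>100)&(h[:,0]<130)&(h[:,1]>120)&(abs(P[:,0]-.6)<.2)&(abs(P[:,1])<.2)&(P[:,2]>.06)
q=P[b];print(b.sum(),q.min(0),q.max(0));print('angle fit xz',np.polyfit(q[:,2],q[:,0]-(-np.tan(np.deg2rad(-3.3)))*0,1))
to([.4146,.232,.15],down(4));to([.4146,.232,.009],down(4));print(np.round(pose()[2]['q'],2))
E
```

```text
time: 10.07
tool_pos: [0.5794, -0.0126, 0.1729]
tcp_rot: [-3.137, 0.089, -0.006]
wrist_force: [-1.0, -0.1, 0.1]
width: 0.235
time: 10.58
tool_pos: [0.4264, -0.0039, 0.192]
tcp_rot: [-3.137, 0.089, -0.005]
wrist_force: [1.0, -0.6, -1.3]
width: 0.237
3067 [ 0.65163555 -0.13141869  0.07991604] [0.6982738  0.0932677  0.21777702]
angle fit xz [0.22940586 0.64035475]
shift mm [ -27.3 -234.8   43.2] turn [  0.1   -0.38 -97.24] t 10.62 w 0.234
shift mm [ -28.  -234.3  184.2] turn [  0.1   -0.38 -97.24] t 10.62 w 0.234
[-0.07 -0.19  2.15  0.    1.18  1.56]
```

View pics/s3.png

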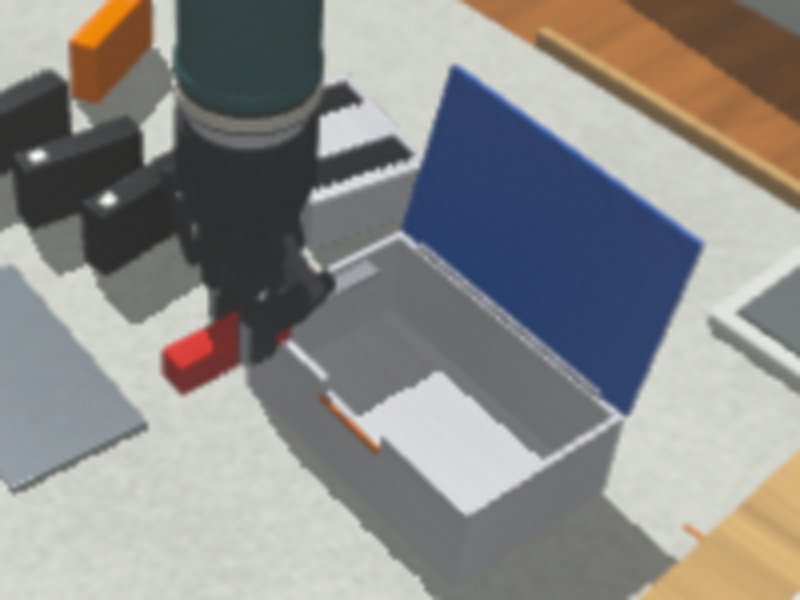

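Lid open at about 1.8 rad and the case empty. Next, the driver goes back on the mat.

```bash
python3 -m inch '[{"dx":-0.028,"dy":-0.03,"dz":0.0,"ax":0,"ay":0,"az":-10,"fingers":-1},{"dx":-0.028,"dy":-0.06,"dz":0.0,"ax":0,"ay":0,"az":-20,"fingers":-1},{"dx":-0.028,"dy":-0.09,"dz":0.0,"ax":0,"ay":0,"az":-30,"fingers":-1},{"dx":-0.028,"dy":-0.12,"dz":0.0,"ax":0,"ay":0,"az":-40,"fingers":-1},{"dx":-0.028,"dy":-0.15,"dz":0.0,"ax":0,"ay":0,"az":-50,"fingers":-1},{"dx":-0.028,"dy":-0.18,"dz":0.02,"ax":0,"ay":0,"az":-60,"fingers":-1},{"dx":-0.028,"dy":-0.21,"dz":0.04,"ax":0,"ay":0,"az":-70,"fingers":-1},{"dx":-0.028,"dy":-0.234,"dz":0.06,"ax":0,"ay":0,"az":-80,"fingers":-1},{"dx":-0.028,"dy":-0.234,"dz":0.08,"ax":0,"ay":0,"az":-90,"fingers":-1},{"dx":-0.028,"dy":-0.234,"dz":0.11,"ax":0,"ay":0,"az":-97.2,"fingers":-1},{"dx":-0.028,"dy":-0.234,"dz":0.15,"ax":0,"ay":-0.4,"az":-97.2,"fingers":-1},{"dx":-0.028,"dy":-0.234,"dz":0.175,"ax":0,"ay":-0.4,"az":-97.2,"fingers":-1},{"dx":-0.028,"dy":-0.234,"dz":0.183,"ax":0,"ay":-0.4,"az":-97.2,"fingers":-1},{"dx":-0.028,"dy":-0.234,"dz":0.184,"ax":0,"ay":-0.4,"az":-97.2,"fingers":-1},{"dx":-0.028,"dy":-0.234,"dz":0.184,"ax":0,"ay":-0.4,"az":-97.2,"fingers":0.2},{"dx":-0.028,"dy":-0.234,"dz":0.184,"ax":0,"ay":-0.4,"az":-97.2,"fingers":0.2},{"dx":-0.028,"dy":-0.234,"dz":0.184,"ax":0,"ay":-0.4,"az":-97.2,"fingers":0.2},{"dx":-0.028,"dy":-0.234,"dz":0.14,"ax":0,"ay":-0.4,"az":-97.2,"fingers":0.5},{"dx":-0.028,"dy":-0.234,"dz":0.09,"ax":0,"ay":-0.4,"az":-97.2,"fingers":0.5},{"dx":-0.028,"dy":-0.234,"dz":0.04,"ax":0,"ay":-0.4,"az":-97.2,"fingers":0.5}]'
python3 - <<'E'
from h import *
# drive A at (561,276) long dir 4.6 -> jaw axis 94.6 or -85.4
for n,(x,y,a) in dict(A=(561,276,4.6),B=(550,345,-10),C=(540,426,1.5)).items():
    print(n);to([x/1000,y/1000,.15],down(a+90));to([x/1000,y/1000,.15],down(a-90))
print(np.round(pose()[2]['q'],2))
E
```

```text
time: 13.12
tool_pos: [0.4136, 0.2311, 0.1549]
tcp_rot: [2.142, 2.296, -0.0]
wrist_force: [0.9, -0.3, 0.1]
width: 0.748
A
shift mm [ 34.6 150.1   5. ] turn [-1.000e-02  1.000e-01 -9.064e+01] t 13.12 w 0.748
shift mm [ 34.6 150.1   5. ] turn [1.000e-01 1.000e-02 8.936e+01] t 13.12 w 0.748
B
shift mm [104.2 143.9   4.9] turn [  0.     0.1  -76.04] t 13.12 w 0.748
shift mm [104.2 143.9   4.9] turn [ 1.0000e-01 -0.0000e+00  1.0396e+02] t 13.12 w 0.748
C
shift mm [185.7 139.5   4.8] turn [-1.000e-02  1.000e-01 -8.754e+01] t 13.12 w 0.748
shift mm [185.7 139.5   4.8] turn [1.000e-01 1.000e-02 9.246e+01] t 13.12 w 0.748
[ 0.46 -0.06  2.1  -0.    1.09  0.39]
```

```bash
python3 -m inch '[{"dx":0.01,"dy":0.03,"dz":0,"ax":0,"ay":0,"az":-10,"fingers":0.3},{"dx":0.015,"dy":0.06,"dz":0,"ax":0,"ay":0,"az":-20,"fingers":0.3},{"dx":0.02,"dy":0.09,"dz":0,"ax":0,"ay":0,"az":-30,"fingers":0.3},{"dx":0.025,"dy":0.12,"dz":0,"ax":0,"ay":0,"az":-40,"fingers":0.3},{"dx":0.0346,"dy":0.15,"dz":0,"ax":0,"ay":0,"az":-50,"fingers":0.3},{"dx":0.0346,"dy":0.15,"dz":0.0,"ax":0,"ay":0,"az":-60,"fingers":0.3},{"dx":0.0346,"dy":0.15,"dz":0,"ax":0,"ay":0,"az":-70,"fingers":0.3},{"dx":0.0346,"dy":0.15,"dz":0,"ax":0,"ay":0,"az":-80,"fingers":0.3},{"dx":0.0346,"dy":0.15,"dz":0,"ax":0,"ay":0,"az":-90.6,"fingers":0.3},{"dx":0.0346,"dy":0.15,"dz":0,"ax":0,"ay":0,"az":-90.6,"fingers":0.3},{"dx":0.0346,"dy":0.15,"dz":0,"ax":0,"ay":0,"az":-90.6,"fingers":0.3}]' 50
python3 - <<'E'
from h import *
to([.561,.276,.03],down(94.6));print(np.round(pose()[2]['q'],2))
p,d,W=shot('wrist','w3');P=W.reshape(-1,3);print([rect(P[(abs(P[:,1]-y)<.032)&(P[:,0]>.45)&(P[:,0]<.63)],.055,.07) for y in(.276,.346)])
p,d,W=shot('top');hsv=cv2.cvtColor(p,cv2.COLOR_BGR2HSV)
red=((hsv[...,0]<8)|(hsv[...,0]>172))&(hsv[...,1]>150)&(hsv[...,2]>60)
red[:, :200]=0; red[:,260:]=0;print('red',rect(W[red],.006,.06))
E
```

```text
time: 14.5
tool_pos: [0.5608, 0.276, 0.1551]
tcp_rot: [-0.12, 3.138, -0.002]
wrist_force: [0.2, 1.2, -0.8]
width: 0.653
shift mm [-0.000e+00  1.000e-01  1.251e+02] turn [-0.07  0.07 -0.21] t 14.5 w 0.653
[ 0.42  0.23  1.79 -0.    1.12 -1.23]
[{'n': 3469, 'c': (565, 276), 'size': (104, 28), 'longdeg': 4.5, 'z': [59.0, 61.0, 62.0], 'med': [560.0, 276.0, 61.0]}, {'n': 3398, 'c': (553, 344), 'size': (104, 28), 'longdeg': -9.4, 'z': [59.0, 61.0, 62.0], 'med': [546.0, 344.0, 61.0]}]
red {'n': 53, 'c': (440, 160), 'size': (37, 17), 'longdeg': -88.3, 'z': [21.0, 27.0, 32.0], 'med': [441.0, 159.0, 27.0]}
```

Drive A confirmed at (565,276). The driver's red handle now seems to sit elsewhere, which may be the announced knock. I'll check it once the arm is out of the way.

```bash
python3 -m inch '[{"dx":-0.004,"dy":0,"dz":0.055,"ax":0,"ay":0,"az":0,"fingers":0.3},{"dx":-0.004,"dy":0,"dz":0.1,"ax":0,"ay":0,"az":0,"fingers":0.3},{"dx":-0.004,"dy":0,"dz":0.125,"ax":0,"ay":0,"az":0,"fingers":0.3},{"dx":-0.004,"dy":0,"dz":0.125,"ax":0,"ay":0,"az":0,"fingers":0.3},{"dx":-0.004,"dy":0,"dz":0.125,"ax":0,"ay":0,"az":0,"fingers":-1},{"dx":-0.004,"dy":0,"dz":0.125,"ax":0,"ay":0,"az":0,"fingers":-1},{"dx":-0.004,"dy":0,"dz":0.125,"ax":0,"ay":0,"az":0,"fingers":-1},{"dx":-0.004,"dy":0,"dz":0.125,"ax":0,"ay":0,"az":0,"fingers":-1},{"dx":-0.004,"dy":0,"dz":0.125,"ax":0,"ay":0,"az":0,"fingers":-1},{"dx":-0.004,"dy":0,"dz":0.125,"ax":0,"ay":0,"az":0,"fingers":-1},{"dx":-0.004,"dy":0,"dz":0.07,"ax":0,"ay":0,"az":0,"fingers":-1},{"dx":-0.004,"dy":0,"dz":0.01,"ax":0,"ay":0,"az":0,"fingers":-1},{"dx":-0.004,"dy":0,"dz":-0.045,"ax":0,"ay":0,"az":0,"fingers":-1},{"dx":-0.004,"dy":0,"dz":-0.045,"ax":0,"ay":0,"az":0,"fingers":-1}]'
python3 - <<'E'
from h import *
p,d,W=shot('top','t4',(150,140,350,280),4);P=W.reshape(-1,3);hsv=cv2.cvtColor(p,cv2.COLOR_BGR2HSV)
red=((hsv[...,0]<8)|(hsv[...,0]>172))&(hsv[...,1]>150)&(hsv[...,2]>60)
red[:, :200]=0; red[:,260:]=0;print('red',rect(W[red],.006,.06))
# case rim
m=(abs(P[:,0]-.589)<.13)&(abs(P[:,1]+.013)<.17);print('rim',rect(P[m&(P[:,0]<.668)],.074,.09))
to([.5853,-.0779,.20],down(86.7));to([.5853,-.0779,.035],down(86.7))
E
```

```text
time: 16.35
tool_pos: [0.5683, 0.278, 0.2071]
tcp_rot: [-0.121, 3.127, 0.005]
wrist_force: [0.8, 0.0, -1.4]
width: 0.32
red {'n': 54, 'c': (440, 160), 'size': (37, 17), 'longdeg': -88.5, 'z': [20.0, 28.0, 33.0], 'med': [441.0, 159.0, 28.0]}
rim {'n': 382, 'c': (590, -12), 'size': (225, 146), 'longdeg': 86.8, 'z': [75.0, 79.0, 88.0], 'med': [650.0, -17.0, 79.0]}
shift mm [   8.6 -355.4    3. ] turn [0.07 0.38 7.75] t 16.4 w 0.316
shift mm [   9.7 -355.5  168. ] turn [0.07 0.38 7.75] t 16.4 w 0.316
```

View pics/t4.png

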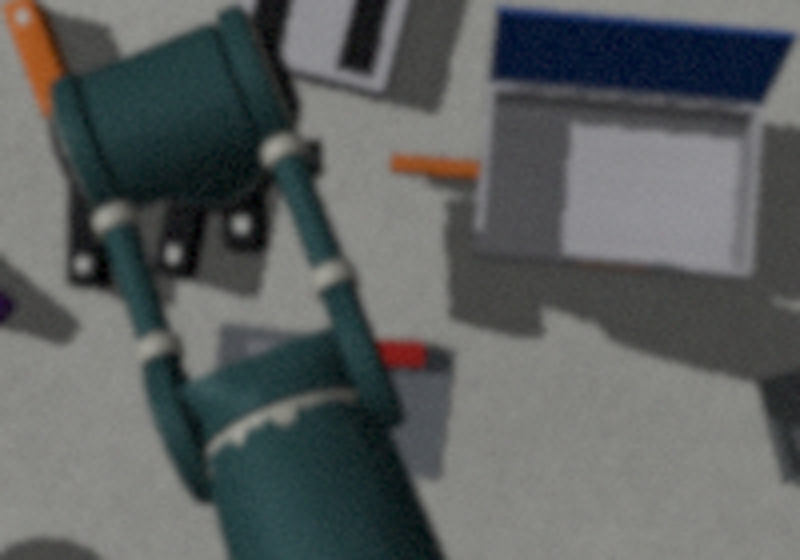

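The crop shows the driver, with its handle end at (425,355), knocked sideways but still on the mat. The case hasn't moved. Placing drive A in the far slot.

```bash
python3 -m inch '[{"dx":0.002,"dy":-0.05,"dz":0.003,"ax":0,"ay":0,"az":1,"fingers":-1},{"dx":0.004,"dy":-0.11,"dz":0.003,"ax":0,"ay":0,"az":3,"fingers":-1},{"dx":0.006,"dy":-0.17,"dz":0.003,"ax":0,"ay":0,"az":5,"fingers":-1},{"dx":0.008,"dy":-0.23,"dz":0.003,"ax":0,"ay":0,"az":7.7,"fingers":-1},{"dx":0.009,"dy":-0.29,"dz":0.003,"ax":0,"ay":0,"az":7.7,"fingers":-1},{"dx":0.009,"dy":-0.34,"dz":0.003,"ax":0,"ay":0,"az":7.7,"fingers":-1},{"dx":0.009,"dy":-0.3555,"dz":0.003,"ax":0,"ay":0,"az":7.7,"fingers":-1},{"dx":0.009,"dy":-0.3555,"dz":0.003,"ax":0,"ay":0,"az":7.7,"fingers":-1},{"dx":0.009,"dy":-0.3555,"dz":0.04,"ax":0,"ay":0,"az":7.7,"fingers":-1},{"dx":0.009,"dy":-0.3555,"dz":0.08,"ax":0,"ay":0.4,"az":7.7,"fingers":-1},{"dx":0.009,"dy":-0.3555,"dz":0.12,"ax":0,"ay":0.4,"az":7.7,"fingers":-1},{"dx":0.009,"dy":-0.3555,"dz":0.15,"ax":0,"ay":0.4,"az":7.7,"fingers":-1},{"dx":0.009,"dy":-0.3555,"dz":0.163,"ax":0,"ay":0.4,"az":7.7,"fingers":-1},{"dx":0.009,"dy":-0.3555,"dz":0.168,"ax":0,"ay":0.4,"az":7.7,"fingers":-1},{"dx":0.009,"dy":-0.3555,"dz":0.168,"ax":0,"ay":0.4,"az":7.7,"fingers":-1}]'
```

```text
time: 18.27
tool_pos: [0.5868, -0.0767, 0.0364]
tcp_rot: [0.087, 3.139, 0.002]
wrist_force: [-0.2, 0.2, -2.7]
width: 0.318
```

```bash
python3 -m inch '[{"dx":0,"dy":0,"dz":0,"ax":0,"ay":0,"az":0,"fingers":0.1},{"dx":0,"dy":0,"dz":0,"ax":0,"ay":0,"az":0,"fingers":0.1},{"dx":0,"dy":0,"dz":0,"ax":0,"ay":0,"az":0,"fingers":0.1},{"dx":0,"dy":0,"dz":-0.05,"ax":0,"ay":0,"az":0,"fingers":0.1},{"dx":0,"dy":0,"dz":-0.10,"ax":0,"ay":0,"az":0,"fingers":0.1},{"dx":0,"dy":0,"dz":-0.12,"ax":0,"ay":0,"az":0,"fingers":0.3},{"dx":0,"dy":0,"dz":-0.12,"ax":0,"ay":0,"az":0,"fingers":0.3}]'
python3 - <<'E'
from h import *
p,d,W=shot('wrist');P=W.reshape(-1,3);print('A in case',rect(P[(abs(P[:,1]+.078)<.035)&(abs(P[:,0]-.587)<.06)],.055,.072))
to([.553,.344,.155],down(80.6));to([.553,.344,.03],down(80.6))
E
```

```text
time: 19.15
tool_pos: [0.5879, -0.0772, 0.1581]
tcp_rot: [0.087, 3.136, 0.001]
wrist_force: [0.2, -0.2, -0.6]
width: 0.649
A in case {'n': 3587, 'c': (585, -77), 'size': (104, 28), 'longdeg': -3.0, 'z': [63.0, 65.0, 66.0], 'med': [580.0, -76.0, 65.0]}
shift mm [ 56.8 418.4   1.5] turn [0.09 0.05 6.21] t 19.2 w 0.651
shift mm [ 56.9 418.2 126.5] turn [0.09 0.05 6.21] t 19.2 w 0.651
```

```bash
python3 -m inch '[{"dx":0.008,"dy":0.06,"dz":0,"ax":0,"ay":0,"az":1,"fingers":0.3},{"dx":0.016,"dy":0.12,"dz":0,"ax":0,"ay":0,"az":2,"fingers":0.3},{"dx":0.024,"dy":0.18,"dz":0,"ax":0,"ay":0,"az":3,"fingers":0.3},{"dx":0.032,"dy":0.24,"dz":0,"ax":0,"ay":0,"az":4,"fingers":0.3},{"dx":0.04,"dy":0.30,"dz":0,"ax":0,"ay":0,"az":5,"fingers":0.3},{"dx":0.05,"dy":0.36,"dz":0,"ax":0,"ay":0,"az":6.2,"fingers":0.3},{"dx":0.057,"dy":0.41,"dz":0,"ax":0,"ay":0,"az":6.2,"fingers":0.3},{"dx":0.057,"dy":0.418,"dz":0,"ax":0,"ay":0,"az":6.2,"fingers":0.3},{"dx":0.057,"dy":0.418,"dz":0.03,"ax":0,"ay":0,"az":6.2,"fingers":0.3},{"dx":0.057,"dy":0.418,"dz":0.08,"ax":0,"ay":0,"az":6.2,"fingers":0.3},{"dx":0.057,"dy":0.418,"dz":0.126,"ax":0,"ay":0,"az":6.2,"fingers":0.3},{"dx":0.057,"dy":0.418,"dz":0.126,"ax":0,"ay":0,"az":6.2,"fingers":0.3},{"dx":0.057,"dy":0.418,"dz":0.126,"ax":0,"ay":0,"az":6.2,"fingers":-1},{"dx":0.057,"dy":0.418,"dz":0.126,"ax":0,"ay":0,"az":6.2,"fingers":-1},{"dx":0.057,"dy":0.418,"dz":0.126,"ax":0,"ay":0,"az":6.2,"fingers":-1},{"dx":0.057,"dy":0.418,"dz":0.126,"ax":0,"ay":0,"az":6.2,"fingers":-1},{"dx":0.057,"dy":0.418,"dz":0.126,"ax":0,"ay":0,"az":6.2,"fingers":-1},{"dx":0.057,"dy":0.418,"dz":0.07,"ax":0,"ay":0,"az":6.2,"fingers":-1},{"dx":0.057,"dy":0.418,"dz":0.01,"ax":0,"ay":0,"az":6.2,"fingers":-1},{"dx":0.057,"dy":0.418,"dz":-0.045,"ax":0,"ay":0,"az":6.2,"fingers":-1}]'
python3 - <<'E'
from h import *
to([.589,-.013,.20],down(86.7));to([.589,-.013,.035],down(86.7))
E
```

```text
time: 21.7
tool_pos: [0.5525, 0.3435, 0.2035]
tcp_rot: [0.257, 3.13, 0.003]
wrist_force: [0.2, 0.3, -1.5]
width: 0.319
shift mm [ -94.2 -345.8    2.9] turn [ 0.1   0.06 -6.08] t 21.7 w 0.319
shift mm [ -94.  -346.1  167.9] turn [ 0.1   0.06 -6.08] t 21.7 w 0.319
```

```bash
python3 -m inch '[{"dx":-0.015,"dy":-0.055,"dz":0.0,"ax":0,"ay":0,"az":-1,"fingers":-1},{"dx":-0.03,"dy":-0.11,"dz":0.0,"ax":0,"ay":0,"az":-2,"fingers":-1},{"dx":-0.046,"dy":-0.17,"dz":0.0,"ax":0,"ay":0,"az":-3,"fingers":-1},{"dx":-0.062,"dy":-0.23,"dz":0.0,"ax":0,"ay":0,"az":-4,"fingers":-1},{"dx":-0.078,"dy":-0.29,"dz":0.0,"ax":0,"ay":0,"az":-5,"fingers":-1},{"dx":-0.094,"dy":-0.34,"dz":0.0,"ax":0,"ay":0,"az":-6,"fingers":-1},{"dx":-0.094,"dy":-0.346,"dz":0.0,"ax":0,"ay":0,"az":-6,"fingers":-1},{"dx":-0.094,"dy":-0.346,"dz":0.003,"ax":0,"ay":0,"az":-6,"fingers":-1},{"dx":-0.094,"dy":-0.346,"dz":0.04,"ax":0,"ay":0,"az":-6,"fingers":-1},{"dx":-0.094,"dy":-0.346,"dz":0.08,"ax":0,"ay":0,"az":-6,"fingers":-1},{"dx":-0.094,"dy":-0.346,"dz":0.12,"ax":0,"ay":0,"az":-6,"fingers":-1},{"dx":-0.094,"dy":-0.346,"dz":0.15,"ax":0,"ay":0,"az":-6,"fingers":-1},{"dx":-0.094,"dy":-0.346,"dz":0.163,"ax":0,"ay":0,"az":-6,"fingers":-1},{"dx":-0.094,"dy":-0.346,"dz":0.169,"ax":0,"ay":0,"az":-6,"fingers":-1},{"dx":-0.094,"dy":-0.346,"dz":0.169,"ax":0,"ay":0,"az":-6,"fingers":-1}]'
python3 -m inch '[{"dx":0,"dy":0,"dz":0,"ax":0,"ay":0,"az":0,"fingers":0.1},{"dx":0,"dy":0,"dz":0,"ax":0,"ay":0,"az":0,"fingers":0.1},{"dx":0,"dy":0,"dz":0,"ax":0,"ay":0,"az":0,"fingers":0.1},{"dx":0,"dy":0,"dz":-0.05,"ax":0,"ay":0,"az":0,"fingers":0.1},{"dx":0,"dy":0,"dz":-0.10,"ax":0,"ay":0,"az":0,"fingers":0.1},{"dx":0,"dy":0,"dz":-0.12,"ax":0,"ay":0,"az":0,"fingers":0.3},{"dx":0,"dy":0,"dz":-0.12,"ax":0,"ay":0,"az":0,"fingers":0.3}]'
python3 - <<'E'
from h import *
p,d,W=shot('wrist');P=W.reshape(-1,3);print('B in case',rect(P[(abs(P[:,1]+.013)<.03)&(abs(P[:,0]-.587)<.06)],.055,.072))
p,d,W=shot('top');P=W.reshape(-1,3);print('C',rect(P[(abs(P[:,1]-.426)<.035)&(abs(P[:,0]-.54)<.08)],.052,.072))
to([.543,.426,.155],down(91.5));to([.543,.426,.03],down(91.5))
E
```

```text
time: 23.58
tool_pos: [0.5889, -0.0114, 0.0366]
tcp_rot: [0.091, 3.14, 0.004]
wrist_force: [-6.9, 1.9, 11.1]
width: 0.318
time: 24.45
tool_pos: [0.5901, -0.0118, 0.1581]
tcp_rot: [0.091, 3.136, 0.003]
wrist_force: [-0.5, 0.1, -0.7]
width: 0.646
B in case {'n': 3570, 'c': (588, -11), 'size': (104, 28), 'longdeg': -3.2, 'z': [63.0, 65.0, 66.0], 'med': [582.0, -11.0, 65.0]}
C {'n': 248, 'c': (540, 426), 'size': (103, 26), 'longdeg': 2.1, 'z': [56.0, 60.0, 65.0], 'med': [540.0, 426.0, 60.0]}
shift mm [ 69.9 434.3   0.9] turn [ 0.14 -0.13 -4.81] t 24.55 w 0.653
shift mm [ 69.6 434.1 125.9] turn [ 0.14 -0.13 -4.81] t 24.55 w 0.653
```

```bash
python3 -m inch '[{"dx":0.009,"dy":0.06,"dz":0,"ax":0,"ay":0,"az":-1,"fingers":0.3},{"dx":0.018,"dy":0.12,"dz":0,"ax":0,"ay":0,"az":-2,"fingers":0.3},{"dx":0.027,"dy":0.18,"dz":0,"ax":0,"ay":0,"az":-3,"fingers":0.3},{"dx":0.036,"dy":0.24,"dz":0,"ax":0,"ay":0,"az":-4,"fingers":0.3},{"dx":0.046,"dy":0.30,"dz":0,"ax":0,"ay":0,"az":-4.8,"fingers":0.3},{"dx":0.056,"dy":0.36,"dz":0,"ax":0,"ay":0,"az":-4.8,"fingers":0.3},{"dx":0.068,"dy":0.42,"dz":0,"ax":0,"ay":0,"az":-4.8,"fingers":0.3},{"dx":0.07,"dy":0.434,"dz":0,"ax":0,"ay":0,"az":-4.8,"fingers":0.3},{"dx":0.07,"dy":0.434,"dz":0.03,"ax":0,"ay":0,"az":-4.8,"fingers":0.3},{"dx":0.07,"dy":0.434,"dz":0.08,"ax":0,"ay":0,"az":-4.8,"fingers":0.3},{"dx":0.07,"dy":0.434,"dz":0.126,"ax":0,"ay":0,"az":-4.8,"fingers":0.3},{"dx":0.07,"dy":0.434,"dz":0.126,"ax":0,"ay":0,"az":-4.8,"fingers":0.3},{"dx":0.07,"dy":0.434,"dz":0.126,"ax":0,"ay":0,"az":-4.8,"fingers":-1},{"dx":0.07,"dy":0.434,"dz":0.126,"ax":0,"ay":0,"az":-4.8,"fingers":-1},{"dx":0.07,"dy":0.434,"dz":0.126,"ax":0,"ay":0,"az":-4.8,"fingers":-1},{"dx":0.07,"dy":0.434,"dz":0.126,"ax":0,"ay":0,"az":-4.8,"fingers":-1},{"dx":0.07,"dy":0.434,"dz":0.126,"ax":0,"ay":0,"az":-4.8,"fingers":-1},{"dx":0.07,"dy":0.434,"dz":0.07,"ax":0,"ay":0,"az":-4.8,"fingers":-1},{"dx":0.07,"dy":0.434,"dz":0.01,"ax":0,"ay":0,"az":-4.8,"fingers":-1},{"dx":0.07,"dy":0.434,"dz":-0.045,"ax":0,"ay":0,"az":-4.8,"fingers":-1}]'
python3 - <<'E'
from h import *
to([.592,.052,.20],down(86.7));to([.592,.052,.035],down(86.7))
E
```

```text
time: 27.05
tool_pos: [0.5427, 0.4255, 0.2027]
tcp_rot: [0.041, -3.139, -0.004]
wrist_force: [0.0, 1.0, -0.8]
width: 0.321
shift mm [ -39.6 -374.6    1.6] turn [ 0.15 -0.13  4.79] t 27.05 w 0.321
shift mm [ -39.9 -375.1  166.6] turn [ 0.15 -0.13  4.79] t 27.05 w 0.321
```

```bash
python3 -m inch '[{"dx":-0.006,"dy":-0.055,"dz":0.0,"ax":0,"ay":0,"az":1,"fingers":-1},{"dx":-0.012,"dy":-0.115,"dz":0.0,"ax":0,"ay":0,"az":2,"fingers":-1},{"dx":-0.018,"dy":-0.175,"dz":0.0,"ax":0,"ay":0,"az":3,"fingers":-1},{"dx":-0.025,"dy":-0.235,"dz":0.0,"ax":0,"ay":0,"az":4,"fingers":-1},{"dx":-0.032,"dy":-0.295,"dz":0.0,"ax":0,"ay":0,"az":4.8,"fingers":-1},{"dx":-0.04,"dy":-0.355,"dz":0.0,"ax":0,"ay":0,"az":4.8,"fingers":-1},{"dx":-0.04,"dy":-0.375,"dz":0.0,"ax":0,"ay":0,"az":4.8,"fingers":-1},{"dx":-0.04,"dy":-0.375,"dz":0.003,"ax":0,"ay":0,"az":4.8,"fingers":-1},{"dx":-0.04,"dy":-0.375,"dz":0.04,"ax":0,"ay":0,"az":4.8,"fingers":-1},{"dx":-0.04,"dy":-0.375,"dz":0.08,"ax":0,"ay":0,"az":4.8,"fingers":-1},{"dx":-0.04,"dy":-0.375,"dz":0.12,"ax":0,"ay":0,"az":4.8,"fingers":-1},{"dx":-0.04,"dy":-0.375,"dz":0.15,"ax":0,"ay":0,"az":4.8,"fingers":-1},{"dx":-0.04,"dy":-0.375,"dz":0.161,"ax":0,"ay":0,"az":4.8,"fingers":-1},{"dx":-0.04,"dy":-0.375,"dz":0.166,"ax":0,"ay":0,"az":4.8,"fingers":-1},{"dx":-0.04,"dy":-0.375,"dz":0.166,"ax":0,"ay":0,"az":4.8,"fingers":-1}]'
python3 -m inch '[{"dx":0,"dy":0,"dz":0,"ax":0,"ay":0,"az":0,"fingers":0.1},{"dx":0,"dy":0,"dz":0,"ax":0,"ay":0,"az":0,"fingers":0.1},{"dx":0,"dy":0,"dz":0,"ax":0,"ay":0,"az":0,"fingers":0.1},{"dx":0,"dy":0,"dz":-0.05,"ax":0,"ay":0,"az":0,"fingers":0.1},{"dx":0,"dy":0,"dz":-0.10,"ax":0,"ay":0,"az":0,"fingers":0.1},{"dx":0,"dy":0,"dz":-0.16,"ax":0,"ay":0,"az":0,"fingers":0.1},{"dx":0,"dy":0,"dz":-0.22,"ax":0,"ay":0,"az":0,"fingers":-1},{"dx":0,"dy":0,"dz":-0.22,"ax":0,"ay":0,"az":0,"fingers":-1},{"dx":0,"dy":0,"dz":-0.22,"ax":0,"ay":0,"az":0,"fingers":-1}]'
python3 - <<'E'
from h import *
p,d,W=shot('side','s5',(200,120,400,270),4);P=W.reshape(-1,3);h=cv2.cvtColor(p,cv2.COLOR_BGR2HSV).reshape(-1,3)
b=(h[:,0]>100)&(h[:,0]<130)&(h[:,1]>120)&(abs(P[:,0]-.6)<.2)&(abs(P[:,1])<.2)&(P[:,2]>.06)
q=P[b];print(b.sum(),q.min(0),q.max(0),np.polyfit(q[:,2],q[:,0],1))
p,d,W=shot('top');P=W.reshape(-1,3);h=cv2.cvtColor(p,cv2.COLOR_BGR2HSV)
m=(abs(P[:,0]-.589)<.15)&(abs(P[:,1]+.013)<.18);print('rim',rect(P[m&(P[:,0]<.668)],.074,.09));print('blue',rect(P[m],.10,.24))
red=((h[...,0]<8)|(h[...,0]>172))&(h[...,1]>150)&(h[...,2]>60)
red[:, :200]=0; red[:,260:]=0;print('red',rect(W[red],.006,.06))
print(np.round(pose()[2]['q'],2));to([.74,-.015,.28],down(86.7))
E
```

```text
time: 28.92
tool_pos: [0.5932, 0.0531, 0.0372]
tcp_rot: [-0.089, -3.14, -0.005]
wrist_force: [-0.5, -0.3, -0.5]
width: 0.317
time: 30.05
tool_pos: [0.593, 0.0523, 0.2572]
tcp_rot: [0.089, 3.14, 0.005]
wrist_force: [-0.6, 0.2, -0.1]
width: 0.001
3056 [ 0.65161667 -0.13237487  0.08105484] [0.6978965  0.09289468 0.21769958] [0.22993688 0.64025949]
rim {'n': 153, 'c': (587, -12), 'size': (226, 144), 'longdeg': 88.7, 'z': [74.0, 78.0, 86.0], 'med': [572.0, -108.0, 78.0]}
blue {'n': 247, 'c': (673, -101), 'size': (56, 34), 'longdeg': 87.6, 'z': [111.0, 171.0, 214.0], 'med': [674.0, -106.0, 171.0]}
red {'n': 116, 'c': (439, 180), 'size': (77, 17), 'longdeg': -88.6, 'z': [23.0, 27.0, 33.0], 'med': [441.0, 180.0, 27.0]}
[ 0.04  0.1   1.75  0.    1.29 -1.47]
shift mm [-151.7  -58.7  -25.9] turn [ 0.16 -0.23  0.03] t 30.15 w 0.003
```

View pics/s5.png

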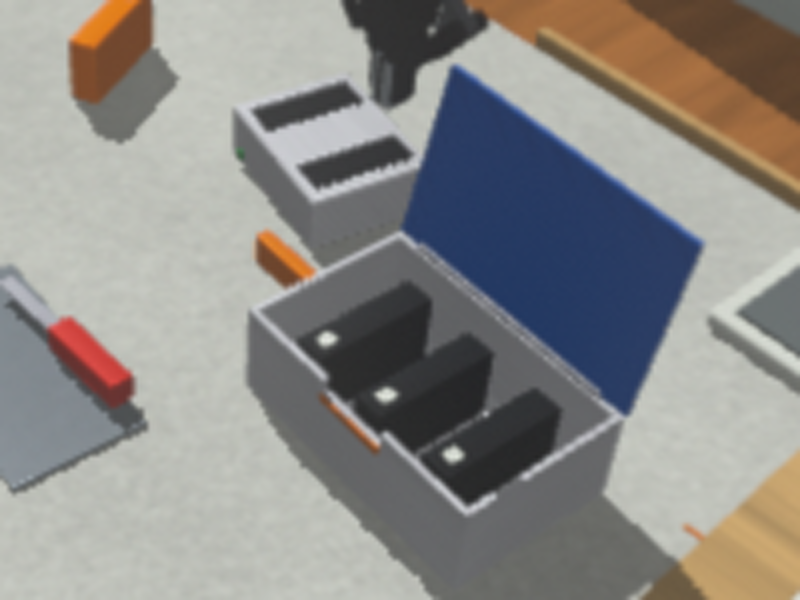

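All three drives are inside and the lid is at about 1.8 rad. The driver lies flat at (440,180), about 11 mm inside the mat's edge. I'll go behind the lid with the fingers shut and swing it closed.

```bash
python3 -m inch '[{"dx":0,"dy":-0.02,"dz":-0.03,"ax":0,"ay":0,"az":0,"fingers":-1},{"dx":-0.05,"dy":-0.04,"dz":-0.03,"ax":0,"ay":0,"az":0,"fingers":-1},{"dx":-0.10,"dy":-0.058,"dz":-0.03,"ax":0,"ay":0,"az":0,"fingers":-1},{"dx":-0.152,"dy":-0.058,"dz":-0.03,"ax":0,"ay":0,"az":0,"fingers":-1},{"dx":-0.155,"dy":-0.058,"dz":-0.03,"ax":0,"ay":0,"az":0,"fingers":-1},{"dx":-0.155,"dy":-0.058,"dz":0.02,"ax":0,"ay":0,"az":0,"fingers":-1},{"dx":-0.155,"dy":-0.058,"dz":0.073,"ax":0,"ay":0,"az":0,"fingers":-1},{"dx":-0.155,"dy":-0.058,"dz":0.073,"ax":0,"ay":0,"az":0,"fingers":-1}]'
python3 - <<'E'
from h import *
to([.700,-.015,.184],down(86.7))
E
```

```text
time: 31.15
tool_pos: [0.7369, -0.0137, 0.1728]
tcp_rot: [-0.089, -3.121, -0.005]
wrist_force: [0.2, -0.8, 0.1]
width: -0.003
shift mm [ 37.   -3.4 -10.5] turn [ 0.15 -1.11  0.05] t 31.15 w -0.003
```

```bash
python3 -m inch '[{"dx":0.02,"dy":0,"dz":-0.011,"ax":0,"ay":-1,"az":0,"fingers":-1},{"dx":0.037,"dy":0,"dz":-0.011,"ax":0,"ay":-1,"az":0,"fingers":-1},{"dx":0.054,"dy":0,"dz":-0.014,"ax":0,"ay":-1,"az":0,"fingers":-1},{"dx":0.070,"dy":0,"dz":-0.015,"ax":0,"ay":-1,"az":0,"fingers":-1},{"dx":0.087,"dy":0,"dz":-0.013,"ax":0,"ay":-1,"az":0,"fingers":-1},{"dx":0.102,"dy":0,"dz":-0.009,"ax":0,"ay":-1,"az":0,"fingers":-1},{"dx":0.117,"dy":0,"dz":-0.002,"ax":0,"ay":-1,"az":0,"fingers":-1},{"dx":0.131,"dy":0,"dz":0.006,"ax":0,"ay":-1,"az":0,"fingers":-1},{"dx":0.143,"dy":0,"dz":0.017,"ax":0,"ay":-1,"az":0,"fingers":-1},{"dx":0.155,"dy":0,"dz":0.029,"ax":0,"ay":-1,"az":0,"fingers":-1},{"dx":0.155,"dy":0,"dz":0.029,"ax":0,"ay":-1,"az":0,"fingers":-1}]'
python3 - <<'E'
from h import *
to([.56,-.015,.080],down(86.7))
p,d,W=shot('side','s6',(200,120,400,270),4);P=W.reshape(-1,3);h=cv2.cvtColor(p,cv2.COLOR_BGR2HSV).reshape(-1,3)
b=(h[:,0]>100)&(h[:,0]<130)&(h[:,1]>120)&(abs(P[:,0]-.6)<.2)&(abs(P[:,1])<.2)&(P[:,2]>.06)
q=P[b];k=np.linalg.lstsq(np.c_[q[:,:2],np.ones(len(q))],q[:,2],rcond=None)[0];print(b.sum(),q.min(0),q.max(0),'angle',np.arctan(np.hypot(*k[:2])))
E
```

```text
time: 32.52
tool_pos: [0.5794, -0.0046, 0.145]
tcp_rot: [-0.089, -3.135, -0.004]
wrist_force: [0.4, 0.4, -0.0]
width: -0.002
shift mm [ 18.4 -11.6  65.1] turn [ 0.16 -0.32  0.05] t 32.52 w -0.002
1265 [ 0.53641334 -0.12988978  0.06564686] [0.66133862 0.09959871 0.16472291] angle 0.5874835043676349
```

As predicted, the lid is at 0.59 rad. I'll press it the rest of the way.

```bash
python3 -m inch '[{"dx":0.008,"dy":-0.01,"dz":0.014,"ax":0,"ay":0,"az":0,"fingers":-1},{"dx":0.014,"dy":-0.01,"dz":0.028,"ax":0,"ay":0,"az":0,"fingers":-1},{"dx":0.017,"dy":-0.01,"dz":0.04,"ax":0,"ay":0,"az":0,"fingers":-1},{"dx":0.018,"dy":-0.01,"dz":0.052,"ax":0,"ay":0,"az":0,"fingers":-1},{"dx":0.018,"dy":-0.01,"dz":0.059,"ax":0,"ay":0,"az":0,"fingers":-1},{"dx":0.018,"dy":-0.01,"dz":0.063,"ax":0,"ay":0,"az":0,"fingers":-1},{"dx":0.018,"dy":-0.01,"dz":0.064,"ax":0,"ay":0,"az":0,"fingers":-1}]'
python3 -m inch '[{"dx":0,"dy":0,"dz":-0.05,"ax":0,"ay":0,"az":0,"fingers":-1},{"dx":0,"dy":0,"dz":-0.1,"ax":0,"ay":0,"az":0,"fingers":-1},{"dx":0,"dy":0.03,"dz":-0.1,"ax":0,"ay":0,"az":0,"fingers":-1},{"dx":0,"dy":0.09,"dz":-0.1,"ax":0,"ay":0,"az":0,"fingers":0},{"dx":0,"dy":0.15,"dz":-0.1,"ax":0,"ay":0,"az":0,"fingers":0},{"dx":0,"dy":0.18,"dz":-0.1,"ax":0,"ay":0,"az":0,"fingers":0},{"dx":0,"dy":0.18,"dz":-0.1,"ax":0,"ay":0,"az":0,"fingers":0}]'
python3 - <<'E'
from h import *
p,d,W=shot('side','s7',(200,120,400,270),4);P=W.reshape(-1,3);h=cv2.cvtColor(p,cv2.COLOR_BGR2HSV).reshape(-1,3)
b=(h[:,0]>100)&(h[:,0]<130)&(h[:,1]>120)&(abs(P[:,0]-.6)<.2)&(abs(P[:,1])<.2)&(P[:,2]>.06)&(P[:,2]<.1)
q=P[b];k=np.linalg.lstsq(np.c_[q[:,:2],np.ones(len(q))],q[:,2],rcond=None)[0];print(b.sum(),'angle',np.arctan(np.hypot(*k[:2])),rect(q,.07,.1))
p,d,W=shot('top');P=W.reshape(-1,3);m=(abs(P[:,0]-.589)<.11)&(abs(P[:,1]+.013)<.16);print(rect(P[m],.075,.092))
p,d,W=shot('wrist');P=W.reshape(-1,3);h=cv2.cvtColor(p,cv2.COLOR_BGR2HSV).reshape(-1,3)
m=(h[:,0]>4)&(h[:,0]<20)&(h[:,1]>150)&(abs(P[:,0]-.59)<.08)&(P[:,1]>.06)&(P[:,1]<.25);print('handle',rect(P[m],.04,.075))
E
```

```text
time: 33.45
tool_pos: [0.5619, -0.0134, 0.0829]
tcp_rot: [-0.089, -3.136, -0.004]
wrist_force: [-6.2, 0.8, 10.9]
width: 0.003
time: 34.33
tool_pos: [0.5728, 0.1683, 0.1837]
tcp_rot: [-0.083, -3.137, -0.005]
wrist_force: [-0.4, 1.0, 0.3]
width: 0.5
3159 angle 0.0010347130204406865 {'n': 3159, 'c': (588, -15), 'size': (228, 143), 'longdeg': 86.6, 'z': [81.0, 84.0, 86.0], 'med': [584.0, -25.0, 84.0]}
{'n': 2707, 'c': (589, -12), 'size': (224, 145), 'longdeg': 86.8, 'z': [77.0, 82.0, 87.0], 'med': [590.0, -20.0, 82.0]}
handle {'n': 761, 'c': (598, 137), 'size': (73, 12), 'longdeg': 86.9, 'z': [57.0, 58.0, 59.0], 'med': [598.0, 137.0, 58.0]}
```

The lid is shut (angle about 0.001 rad) and the case is unmoved. Now the handle: centre (598,137), grip point about (598,144).

Run:
```python
from h import *
to([.5983,.144,.12],down(-3.2));print(np.round(pose()[2]['q'],2))
```

```text
shift mm [-27.2 -19.9  63.2] turn [-0.1  -0.29 89.96] t 34.48 w 0.499
[ 0.24  0.15  1.83  0.    1.16 -1.28]
```

```bash
python3 -m inch '[{"dx":-0.027,"dy":-0.024,"dz":0,"ax":0,"ay":0,"az":10,"fingers":0},{"dx":-0.027,"dy":-0.024,"dz":0,"ax":0,"ay":0,"az":20,"fingers":0},{"dx":-0.027,"dy":-0.024,"dz":0,"ax":0,"ay":0,"az":30,"fingers":0},{"dx":-0.027,"dy":-0.024,"dz":0,"ax":0,"ay":0,"az":40,"fingers":0},{"dx":-0.027,"dy":-0.024,"dz":0,"ax":0,"ay":0,"az":50,"fingers":0},{"dx":-0.027,"dy":-0.023,"dz":0.02,"ax":0,"ay":0,"az":60,"fingers":0},{"dx":-0.027,"dy":-0.022,"dz":0.04,"ax":0,"ay":0,"az":70,"fingers":0},{"dx":-0.027,"dy":-0.02,"dz":0.063,"ax":0,"ay":0,"az":80,"fingers":0},{"dx":-0.027,"dy":-0.02,"dz":0.063,"ax":0,"ay":0,"az":90,"fingers":0},{"dx":-0.027,"dy":-0.02,"dz":0.063,"ax":0,"ay":0,"az":90,"fingers":0},{"dx":-0.027,"dy":-0.02,"dz":0.063,"ax":0,"ay":0,"az":90,"fingers":0}]'
python3 - <<'E'
from h import *
to([.5983,.144,.035],down(-3.2))
E
```

```text
time: 35.85
tool_pos: [0.5986, 0.1431, 0.1208]
tcp_rot: [-2.279, -2.157, 0.001]
wrist_force: [0.1, -0.9, 0.5]
width: 0.502
shift mm [ 0.7 -0.  85.8] turn [-0.2  -0.13  0.05] t 35.85 w 0.502
```

```bash
python3 -m inch '[{"dx":0,"dy":0,"dz":0.04,"ax":0,"ay":0,"az":0,"fingers":0},{"dx":0,"dy":0,"dz":0.075,"ax":0,"ay":0,"az":0,"fingers":0},{"dx":0,"dy":0,"dz":0.086,"ax":0,"ay":0,"az":0,"fingers":0},{"dx":0,"dy":0,"dz":0.086,"ax":0,"ay":0,"az":0,"fingers":0},{"dx":0,"dy":0,"dz":0.086,"ax":0,"ay":0,"az":0,"fingers":-1},{"dx":0,"dy":0,"dz":0.086,"ax":0,"ay":0,"az":0,"fingers":-1},{"dx":0,"dy":0,"dz":0.086,"ax":0,"ay":0,"az":0,"fingers":-1},{"dx":0,"dy":0,"dz":0.086,"ax":0,"ay":0,"az":0,"fingers":-1},{"dx":0,"dy":0,"dz":0.086,"ax":0,"ay":0,"az":0,"fingers":-1},{"dx":0,"dy":0,"dz":0.086,"ax":0,"ay":0,"az":0,"fingers":-1},{"dx":0,"dy":0,"dz":0.086,"ax":0,"ay":0,"az":0,"fingers":-1}]' 60
python3 - <<'E'
from h import *
p,Rm,s=pose();print(p)
y=np.deg2rad(3.2);Y=np.array([-np.sin(y),np.cos(y)]);home=np.array([.5957,-.316])
for s_ in(.19,.14,.0):
    g=home+Y*(s_+.158);print(s_,g);to([*g,p[2]],down(3.2))
E
```

```text
time: 37.22
tool_pos: [0.5996, 0.1437, 0.0369]
tcp_rot: [-2.28, -2.157, -0.003]
wrist_force: [-2.1, -0.0, 6.0]
width: 0.154
[0.59955591 0.14366584 0.03692974]
0.19 [0.57627412 0.03145739]
shift mm [-113.3  -17.    -0.4] turn [-0.04 -0.19 -6.4 ] t 37.23 w 0.154
0.14 [ 0.57906519 -0.01846465]
shift mm [-163.   -11.4   -0.5] turn [-0.04 -0.19 -6.4 ] t 37.23 w 0.154
0.0 [ 0.5868802  -0.15824636]
shift mm [-302.1    4.2   -1. ] turn [-0.04 -0.19 -6.4 ] t 37.23 w 0.154
```

```bash
python3 -m inch '[{"dx":-0.006,"dy":-0.001,"dz":0,"ax":0,"ay":0,"az":-0.4,"fingers":-1},{"dx":-0.016,"dy":-0.003,"dz":0,"ax":0,"ay":0,"az":-1,"fingers":-1},{"dx":-0.028,"dy":-0.006,"dz":0,"ax":0,"ay":0,"az":-2,"fingers":-1},{"dx":-0.040,"dy":-0.009,"dz":0,"ax":0,"ay":0,"az":-3,"fingers":-1},{"dx":-0.052,"dy":-0.012,"dz":0,"ax":0,"ay":0,"az":-4,"fingers":-1},{"dx":-0.064,"dy":-0.014,"dz":0,"ax":0,"ay":0,"az":-5,"fingers":-1},{"dx":-0.076,"dy":-0.016,"dz":0,"ax":0,"ay":0,"az":-6,"fingers":-1},{"dx":-0.088,"dy":-0.017,"dz":0,"ax":0,"ay":0,"az":-6.4,"fingers":-1},{"dx":-0.098,"dy":-0.017,"dz":0,"ax":0,"ay":0,"az":-6.4,"fingers":-1},{"dx":-0.104,"dy":-0.017,"dz":0,"ax":0,"ay":0,"az":-6.4,"fingers":-1},{"dx":-0.104,"dy":-0.017,"dz":0,"ax":0,"ay":0,"az":-6.4,"fingers":-1}]'
cat > chk.py <<'E'
from h import *
y=np.deg2rad(3.2);Y=np.array([-np.sin(y),np.cos(y)]);X=np.array([np.cos(y),np.sin(y)]);home=np.array([.5957,-.316])
for c in('side','top'):
    p,d,W=shot(c,'e_'+c,(180,100,512,349) if c=='side' else (190,110,450,290),2.4 if c=='side' else 3);P=W.reshape(-1,3);h=cv2.cvtColor(p,cv2.COLOR_BGR2HSV).reshape(-1,3)
    b=(h[:,0]>100)&(h[:,0]<130)&(h[:,1]>120)&(abs(P[:,0]-.6)<.2)&(abs(P[:,1]+.15)<.35)&(P[:,2]>.06)&(P[:,2]<.1)
    q=P[b][:,:2]-home;r=rect(P[b],.07,.1);print(c,r)
    if r: print('  in riser frame',(np.array([(np.array(r['c'])/1000-home)@X,(np.array(r['c'])/1000-home)@Y])*1000).round(),'lid x-range',np.percentile(q@X,[1,99]).round(3),'y-range',np.percentile(q@Y,[.5,99.5]).round(3))
    for m in bot.masks_of(c,'riser')[:1]: print('  riser',rect(W[m['region']],.105,.125))
E
python3 chk.py
```

```text
time: 38.6
tool_pos: [0.5769, 0.04, 0.0369]
tcp_rot: [-2.157, -2.281, -0.003]
wrist_force: [-0.4, 1.4, 1.3]
width: 0.151
side {'n': 3616, 'c': (585, -118), 'size': (224, 143), 'longdeg': -86.5, 'z': [81.0, 83.0, 86.0], 'med': [581.0, -127.0, 83.0]}
  in riser frame [  0. 198.] lid x-range [-0.069  0.068] y-range [0.089 0.308]
  riser {'n': 4837, 'c': (596, -341), 'size': (206, 202), 'longdeg': 3.4, 'z': [112.0, 115.0, 118.0], 'med': [561.0, -343.0, 115.0]}
top {'n': 2184, 'c': (585, -117), 'size': (225, 137), 'longdeg': -86.3, 'z': [77.0, 82.0, 87.0], 'med': [580.0, -141.0, 82.0]}
  in riser frame [  0. 199.] lid x-range [-0.067  0.067] y-range [0.089 0.31 ]
  riser {'n': 2555, 'c': (597, -339), 'size': (204, 201), 'longdeg': -87.0, 'z': [108.0, 114.0, 119.0], 'med': [592.0, -304.0, 114.0]}
```

View pics/e_side.png

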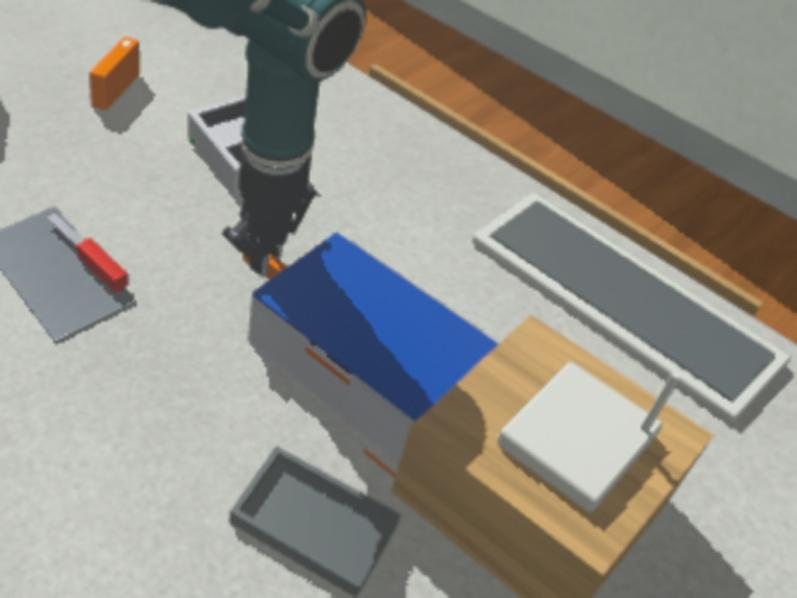

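The case is in line with the lane (offset 0 mm, parallel), with 199 mm to go.

```bash
python3 -m inch '[{"dx":-0.006,"dy":0,"dz":0,"ax":0,"ay":0,"az":0,"fingers":-1},{"dx":-0.018,"dy":0,"dz":0,"ax":0,"ay":0,"az":0,"fingers":-1},{"dx":-0.032,"dy":0,"dz":0,"ax":0,"ay":0,"az":0,"fingers":-1},{"dx":-0.046,"dy":0,"dz":0,"ax":0,"ay":0,"az":0,"fingers":-1},{"dx":-0.060,"dy":0,"dz":0,"ax":0,"ay":0,"az":0,"fingers":-1},{"dx":-0.074,"dy":0,"dz":0,"ax":0,"ay":0,"az":0,"fingers":-1},{"dx":-0.088,"dy":0,"dz":0,"ax":0,"ay":0,"az":0,"fingers":-1},{"dx":-0.102,"dy":0,"dz":0,"ax":0,"ay":0,"az":0,"fingers":-1},{"dx":-0.116,"dy":0,"dz":0,"ax":0,"ay":0,"az":0,"fingers":-1},{"dx":-0.130,"dy":0,"dz":0,"ax":0,"ay":0,"az":0,"fingers":-1},{"dx":-0.144,"dy":0,"dz":0,"ax":0,"ay":0,"az":0,"fingers":-1},{"dx":-0.158,"dy":0,"dz":0,"ax":0,"ay":0,"az":0,"fingers":-1},{"dx":-0.170,"dy":0,"dz":0,"ax":0,"ay":0,"az":0,"fingers":-1},{"dx":-0.180,"dy":0,"dz":0,"ax":0,"ay":0,"az":0,"fingers":-1},{"dx":-0.186,"dy":0,"dz":0,"ax":0,"ay":0,"az":0,"fingers":-1},{"dx":-0.188,"dy":0,"dz":0,"ax":0,"ay":0,"az":0,"fingers":-1},{"dx":-0.188,"dy":0,"dz":0,"ax":0,"ay":0,"az":0,"fingers":-1}]'
python3 -m inch '[{"dx":-0.002,"dy":0,"dz":0,"ax":0,"ay":0,"az":0,"fingers":-1},{"dx":-0.004,"dy":0,"dz":0,"ax":0,"ay":0,"az":0,"fingers":-1},{"dx":-0.006,"dy":0,"dz":0,"ax":0,"ay":0,"az":0,"fingers":-1},{"dx":-0.007,"dy":0,"dz":0,"ax":0,"ay":0,"az":0,"fingers":-1},{"dx":-0.007,"dy":0,"dz":0,"ax":0,"ay":0,"az":0,"fingers":-1}]'
```

```text
time: 40.92
tool_pos: [0.5877, -0.1462, 0.0369]
tcp_rot: [-2.156, -2.28, -0.005]
wrist_force: [-0.5, 7.0, 4.5]
width: 0.152
time: 41.55
tool_pos: [0.5879, -0.1514, 0.0369]
tcp_rot: [-2.155, -2.278, -0.007]
wrist_force: [0.5, 7.8, 3.7]
width: 0.154
```

```bash
for i in 1 2; do python3 -m inch '[{"dx":-0.002,"dy":0,"dz":0,"ax":0,"ay":0,"az":0,"fingers":-1},{"dx":-0.004,"dy":0,"dz":0,"ax":0,"ay":0,"az":0,"fingers":-1},{"dx":-0.005,"dy":0,"dz":0,"ax":0,"ay":0,"az":0,"fingers":-1},{"dx":-0.005,"dy":0,"dz":0,"ax":0,"ay":0,"az":0,"fingers":-1}]'|egrep 'pos|force'; done
```

```text
tool_pos: [0.5881, -0.1547, 0.0369]
wrist_force: [0.1, 7.7, 4.0]
tool_pos: [0.5882, -0.158, 0.0369]
wrist_force: [0.4, 6.9, 3.8]
```

```bash
for i in 1 2; do python3 -m inch '[{"dx":-0.002,"dy":0,"dz":0,"ax":0,"ay":0,"az":0,"fingers":-1},{"dx":-0.004,"dy":0,"dz":0,"ax":0,"ay":0,"az":0,"fingers":-1},{"dx":-0.005,"dy":0,"dz":0,"ax":0,"ay":0,"az":0,"fingers":-1},{"dx":-0.005,"dy":0,"dz":0,"ax":0,"ay":0,"az":0,"fingers":-1}]'|egrep 'pos|force'; done; python3 chk.py
```

```text
tool_pos: [0.5882, -0.1585, 0.0369]
wrist_force: [-0.2, 16.7, 6.1]
tool_pos: [0.5882, -0.1585, 0.0369]
wrist_force: [-1.1, 18.9, 6.5]
side {'n': 398, 'c': (592, -217), 'size': (141, 24), 'longdeg': 2.7, 'z': [81.0, 83.0, 86.0], 'med': [589.0, -217.0, 83.0]}
  in riser frame [ 2. 99.] lid x-range [-0.068  0.069] y-range [0.088 0.11 ]
  riser {'n': 4841, 'c': (596, -340), 'size': (207, 203), 'longdeg': 3.2, 'z': [112.0, 115.0, 118.0], 'med': [561.0, -342.0, 115.0]}
top {'n': 181, 'c': (549, -223), 'size': (53, 38), 'longdeg': 0.0, 'z': [78.0, 82.0, 86.0], 'med': [548.0, -225.0, 82.0]}
  in riser frame [-41.  95.] lid x-range [-0.069 -0.016] y-range [0.076 0.115]
  riser {'n': 1629, 'c': (597, -339), 'size': (203, 201), 'longdeg': -87.3, 'z': [108.0, 113.0, 119.0], 'med': [568.0, -365.0, 113.0]}
```

The force rose to 19 N with no further travel, at the predicted position, so the case is home. Releasing and retreating.

```bash
python3 -m inch '[{"dx":0,"dy":0,"dz":0,"ax":0,"ay":0,"az":0,"fingers":-0.2},{"dx":0,"dy":0,"dz":0,"ax":0,"ay":0,"az":0,"fingers":-0.2},{"dx":0,"dy":0,"dz":0,"ax":0,"ay":0,"az":0,"fingers":-0.2},{"dx":0,"dy":0,"dz":-0.04,"ax":0,"ay":0,"az":0,"fingers":-0.2},{"dx":0,"dy":0,"dz":-0.10,"ax":0,"ay":0,"az":0,"fingers":-0.2},{"dx":0,"dy":0,"dz":-0.16,"ax":0,"ay":0,"az":0,"fingers":-0.2},{"dx":0.06,"dy":0,"dz":-0.2,"ax":0,"ay":0,"az":0,"fingers":-0.2},{"dx":0.12,"dy":0,"dz":-0.2,"ax":0,"ay":0,"az":0,"fingers":-0.2},{"dx":0.18,"dy":0,"dz":-0.2,"ax":0,"ay":0,"az":0,"fingers":-0.2},{"dx":0.24,"dy":0,"dz":-0.2,"ax":0,"ay":0,"az":0,"fingers":-0.2},{"dx":0.24,"dy":0,"dz":-0.2,"ax":0,"ay":0,"az":0,"fingers":-0.2},{"dx":0.24,"dy":0,"dz":-0.2,"ax":0,"ay":0,"az":0,"fingers":-0.2}]'
python3 chk.py
python3 - <<'E'
from h import *
for c in('top','side'):
    p,d,W=shot(c);h=cv2.cvtColor(p,cv2.COLOR_BGR2HSV);P=W
    red=((h[...,0]<8)|(h[...,0]>172))&(h[...,1]>150)&(h[...,2]>60)&(abs(W[...,0]-.43)<.08)&(abs(W[...,1]-.2)<.12);print(c,'red',rect(W[red],.006,.06))
    for t,a,b in(('mat',.001,.008),('dock',.03,.06),('bumper',.01,.03)):
        for m in bot.masks_of(c,t)[:1]: print(t,rect(W[m['region']],a,b))
E
```

```text
time: 45.25
tool_pos: [0.5764, 0.0754, 0.243]
tcp_rot: [-2.146, -2.266, -0.023]
wrist_force: [0.3, -0.9, 0.1]
width: 0.4
side {'n': 422, 'c': (590, -217), 'size': (139, 25), 'longdeg': 3.7, 'z': [81.0, 83.0, 86.0], 'med': [588.0, -217.0, 83.0]}
  in riser frame [-0. 99.] lid x-range [-0.067  0.066] y-range [0.087 0.111]
  riser {'n': 4829, 'c': (596, -340), 'size': (206, 203), 'longdeg': 3.2, 'z': [112.0, 115.0, 118.0], 'med': [561.0, -342.0, 115.0]}
top {'n': 471, 'c': (592, -221), 'size': (139, 41), 'longdeg': 3.5, 'z': [77.0, 82.0, 87.0], 'med': [589.0, -221.0, 82.0]}
  in riser frame [ 2. 95.] lid x-range [-0.065  0.067] y-range [0.075 0.115]
  riser {'n': 2554, 'c': (597, -339), 'size': (203, 202), 'longdeg': -87.0, 'z': [108.0, 114.0, 119.0], 'med': [591.0, -304.0, 114.0]}
top red {'n': 117, 'c': (439, 180), 'size': (77, 17), 'longdeg': -88.5, 'z': [22.0, 27.0, 32.0], 'med': [441.0, 179.0, 27.0]}
mat {'n': 983, 'c': (399, 224), 'size': (198, 104), 'longdeg': 84.9, 'z': [1.0, 4.0, 7.0], 'med': [391.0, 226.0, 4.0]}
dock None
bumper {'n': 320, 'c': (403, -219), 'size': (142, 92), 'longdeg': -73.6, 'z': [11.0, 19.0, 25.0], 'med': [402.0, -223.0, 19.0]}
side red {'n': 131, 'c': (441, 179), 'size': (74, 20), 'longdeg': 87.6, 'z': [26.0, 29.0, 32.0], 'med': [441.0, 176.0, 29.0]}
mat {'n': 1583, 'c': (398, 223), 'size': (207, 110), 'longdeg': 84.8, 'z': [2.0, 5.0, 7.0], 'med': [391.0, 214.0, 5.0]}
dock {'n': 1006, 'c': (726, 236), 'size': (145, 112), 'longdeg': 76.8, 'z': [34.0, 51.0, 54.0], 'med': [710.0, 215.0, 51.0]}
bumper {'n': 740, 'c': (403, -222), 'size': (140, 94), 'longdeg': -73.3, 'z': [11.0, 21.0, 25.0], 'med': [392.0, -229.0, 21.0]}
```

View pics/e_side.png

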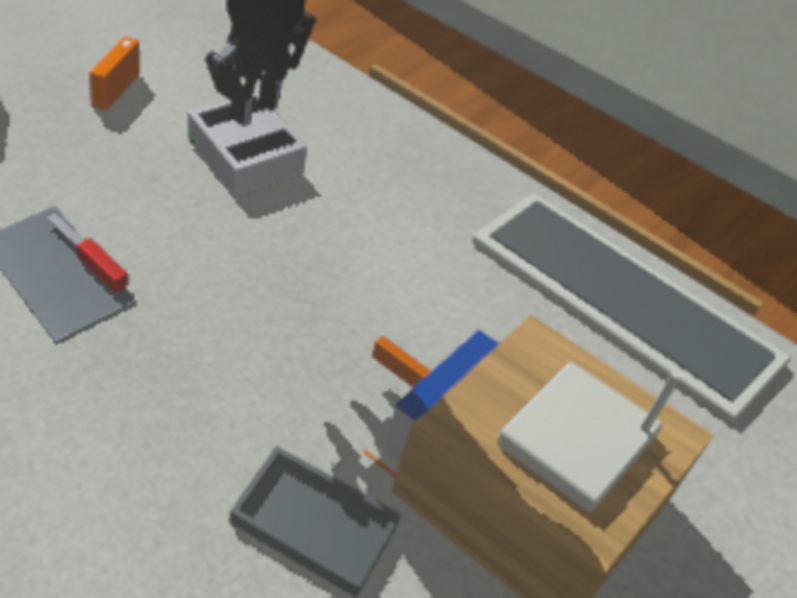

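The case is home with the lid shut, the driver is flat on the mat, and the dock and bumper are where they were. Handing in.

```bash
python3 -c "
from workcell import bot
bot.finish_job();print(bot.read_state()['time'])"
```

```text
the job is handed in; nothing more can be done
the job is handed in; nothing more can be done
```

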